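# Set the minute hand of a wall clock with a fingertip

## Robot

A 6-joint arm with a two-finger parallel gripper is mounted at the origin on the work surface. World frame = base frame: x ahead of the robot, y to its left, z up, the work surface at z = 0. Lengths are in m, angles in rad, forces in N, time in s.
With the tool pointing down it reaches from about 0.35 to 0.975 m from the base axis. Payload 4.9 kg.
Tool frame: the origin (TCP) lies on the centre line of the jaws, within the pads' length; the fingertips stand 11 mm ahead of it and the grasp point (between the pads) lies 8 mm behind it; z points along the fingers, y is the direction in which the jaws open and shut (so a half turn about z gives the same grasp; the last joint's range is limited). The gripper opens to 85 mm and grips with 20 to 120 N. Pads are 22 mm wide; open, the fingers measure 114 mm over their backs; the gripper's body (76 mm by 85 mm) begins 54 mm behind the grasp point. The pads swing forward as they close: fully open they stand 13 mm farther back than shut.
Start: joints at [-1.438, 0.053, 1.613, -0, 1.476, -0.119], TCP at [0.156, -0.605, 0.209] pointing down, gripper open.
Joint ranges: [-3.01, 3.01], [-1.01, 2.22], [0.06, 2.58], [-1.02, 4.17], [0.09, 2.62], [-3.14, 3.14]. Speed limits (rad/s): [2.57, 2.57, 3.14, 3.14, 3.14, 3.14].

## Interface

Orientations are given as a rotation vector (axis times angle).
In Python, from station import ctrl gives the robot as it stands.
- The arm moves only by the tool send_rows, never from a script. Its argument "series" is a list of rows, each an object of numbers: "tx", "ty", "tz": the shift along the tool's x, y, z in cm; "wx", "wy", "wz": the turn, a rotation vector about the tool's x, y, z in rad; "jaw": the closure, from 0 (fully open) to 1 (shut). In form: [{"tx": .., "ty": .., "tz": .., "wx": .., "wy": .., "wz": .., "jaw": ..}, ...]. A call has 1 to 5 rows; each row shifts and turns the pose as measured when the row begins, along the tool's axes as they then stand; what a row does not reach is not made up. A row lasts 1/8 s, in which the tool goes at most 62.5 mm and 10.7 degrees, less where a joint would pass 70% of its speed; a pose out of reach is approached as far as the arm can. A call is refused whole if a number of a shift passes 6.25 or a number of a turn 0.188, either way. A call with a gripper value outside its range is refused whole. The fingers move at their own pace and stop on an object; "squeeze" is the grip in N (left out, the last holds). Time passes only in rows, so rows that do not move let the fingers close. It gives the time, the measured TCP pose, the force and the opening at its end, in the units of the state.
- ctrl.get_obs(): the state, without advancing time (a new reading comes with each control period).
- ctrl.get_image(name): name is "scene" or "top" or "wrist"; returns the picture (420x560x3 uint8, red, green, blue); there is no depth.
- ctrl.camera_info(name): a dict with "mtx" (3x3 intrinsics, pixels), "R" (3x3) and "t" (3): a world point X has camera coordinates R X + t. Camera axes: x right, y down, z forward; pixel columns grow to the right and rows downward; lengths in m; the calibration is good to about 2 mm. A picture is of the moment at which its call begins: read the wrist's pose just before it. camera_info takes no time and is no camera call; for the wrist camera it gives the pose at the moment of the call.
- ctrl.finish_job(): hands the job in, once; it reports no verdict.
The state is a dict: "t": time; "q": joint angles; "dq": joint speeds; "effort": joint torques, N m; "tool_pos": TCP position; "tool_rot": TCP orientation; "contact_force": force on the tool from outside, world axes, zero at the start; "wrist_torque": the same for the moment, N m; "opening": finger opening in m.
Only numpy, scipy, OpenCV 4.12 (cv2) and the standard library are available. Lean on these libraries where they do the work, as an engineer would, in place of code of your own. Each camera call takes 0.05 s, during which the arm holds its last target.

## Task

Set this clock by easing its minute hand round clockwise with the fingertips, tracing round the dial, until the hand points at the twelve (the double bar); do not push it past twelve and do not turn it backwards. Push the hand gently from the side, do not pinch it or press on the hand or the dial, do not lift or shove the clock, and leave the tools round it alone. Finish with the hand at twelve and the fingers clear.

Things in the scene. Friction and masses are not known exactly. Their poses are not given: they have to be found in the camera images.
- clock: wall-clock movement out of its case, lying dial up on a round black holder on the teal mat; loose, about 1.4 kg, slides if shoved. Round white dial, its face 54 mm above this origin (centre of the holder's underside). z up; +x points from the dial's centre to the twelve mark, so three lies towards -y. The hour hand is not fitted.
- dial_centre (a point): centre of the dial face. The brass bezel round the dial is 210 mm inside, 224 mm outside diameter and stands 7 mm above the dial. Two square winding arbors (7 mm wide, 10 mm tall above the dial) stand 35 mm from the centre at four and eight o'clock; the centre post stands 22 mm above the dial.
- twelve_mark (a point): centre of the twelve mark on the dial face, 82 mm from the dial's centre: the only DOUBLE bar (two parallel dark bars 32 mm long). Three, six and nine are single bars 18 mm long, the other hours short thin bars.
- minute_hand (a joint): angle of the minute hand in rad, growing clockwise seen from above: pi/2 at three, pi at six, 3 pi/2 at nine, 2 pi (6.283) when it comes round to twelve. Starts between 1.3 and 3.8. It turns about the dial's centre with light steady friction (under 1 N at its tip) and stays where it is left, without springing back.
- minute_tip (a point): outer end of the minute hand, 88 mm from the dial's centre, at mid-thickness, 16 mm above the dial. Dark steel bar 3 mm thick, 8 mm wide, 5 mm over its last 29 mm; clear gap of 14 mm between dial and hand, so a fingertip beside it reaches below its level without touching the dial. A short tail with a round end reaches 36 mm to the other side of the centre.
- tweezers: bystander: steel tweezers 130 mm long, lying on the mat; origin at the underside, near the middle
- loupe: bystander: black eye loupe, a cup 42 mm wide and 34 mm tall beside the clock; origin at the underside
- hour_hand: bystander: the clock's unfitted hour hand, steel, 60 mm long, 3 mm thick, lying on the mat; origin at the underside of its hub
- driver_a: bystander: small screwdriver with metal handle, 105 mm long, lying on the mat; origin at its underside
- driver_b: bystander: the second, longer screwdriver (120 mm), lying on the mat; origin at its underside
- oil_stand: bystander: small dark steel oil-cup stand, 40 mm wide, 32 mm tall; origin at the underside
- dish: bystander: shallow glass dish, 60 mm wide, 16 mm tall; origin at the underside
There are look-alikes about, which are no part of the job. What is shaped like the clock but green is not meant.

How it is judged:
On the way, in this order (a step that is already met when the one before it is completed fails the run):
1. the minute hand has been pushed clockwise beyond eight o'clock (value of joint minute_hand above 4.25 rad), for 0.1 s.
2. the minute hand has been pushed on beyond ten o'clock (value of joint minute_hand above 5.3 rad), for 0.1 s.
At the end, for the whole second after the job is handed in: The minute hand rests within 0.08 rad (4.6 degrees, less than a minute) of twelve, having come round clockwise; the clock is still, level and within 12 mm of its place; every bystander is within 15 mm of its place (value of joint minute_hand between 6.203 and 6.363 rad and velocity of joint minute_hand between -0.05 and 0.05 rad/s and distance of clock from where it was at the start of the episode below 0.012 m and linear speed of clock below 0.01 m/s and angle between clock's own z axis and vertical below 0.05 rad and distance of each of tweezers, loupe, hour_hand, driver_a, driver_b, oil_stand, dish from where it was at the start of the episode below 0.015 m); the robot touches nothing.
It fails at once if the minute hand is pushed past twelve by more than 0.08 rad (value of joint minute_hand above 6.363 rad).
It fails at once if the minute hand is turned backwards, beyond a slight nudge at its start or at twelve ((velocity of joint minute_hand below -0.15 rad/s and distance of minute_tip from where it was at the start of the episode above 0.012 m and horizontal distance between minute_tip and twelve_mark above 0.015 m) or value of joint minute_hand below 1.15 rad).
It fails at once if the hand or the dial is pressed hard: more than 10 N between the robot and the clock (contact force between any of the fingers, the arm and clock above 10 N).
It fails at once if the clock is lifted, tipped or shoved (12 mm or 0.1 rad) (distance of clock from where it was at the start of the episode above 0.012 m or angle between clock's own z axis and vertical above 0.1 rad).
It fails at once if a bystander is moved by more than 15 mm (distance of any of tweezers, loupe, hour_hand, driver_a, driver_b, oil_stand, dish from where it was at the start of the episode above 0.015 m).
It also fails if it takes over 54 s, if anything falls off the work surface, if the arm or the gripper's body presses on something with over 40 N, if the wrist force passes 120 N, or if a joint passes its speed limit or range.

## Working session

There is one attempt and no reset: what is moved stays moved. The work goes in short steps, Python scripts to look and compute and a tool call to move; the robot and the scene stay as the last step left them, time stands still between calls to the robot, and variables do not carry over. Pictures are saved under pics/ and viewed, and the job is handed in when it is done.

Besides the shell and the picture viewer there is one more tool, called after "Call:" as a command line: name --argument value ..., lists and objects as JSON in quotes. send_rows: Moves the arm, as the interface text tells. Its arguments: {"type":"object","properties":{"series":{"type":"array"},"squeeze":{"type":"number"}},"required":["series"]}

```bash
mkdir -p pics; ls; python3 - <<'E'
from station import ctrl
import cv2,numpy as np
print(ctrl.get_obs())
for n in ("top","scene"):
    im=ctrl.get_image(n); cv2.imwrite(f"pics/{n}0.png",im[:,:,::-1]); print(n,ctrl.camera_info(n))
E
```

```text
pics
{'t': 0.0, 'q': array([-1.43804217e+00,  5.33873242e-02,  1.61425489e+00,  4.47872720e-06,
        1.47596582e+00, -1.19010437e-01]), 'dq': array([-3.19405317e-04,  6.66583812e-05, -1.68796646e-03,  3.18438269e-04,
       -1.51506305e-03,  6.91232136e-05]), 'effort': array([-8.69352880e-05, -3.93684554e+01, -3.70174885e+01, -1.04177227e-04,
        6.97415555e-03,  2.27923852e-05]), 'tool_pos': array([ 0.15560571, -0.60465734,  0.20776752]), 'tool_rot': array([-3.11473479e+00, -3.94173571e-01,  1.47421791e-05]), 'contact_force': array([-0.15790589,  0.47767018, -0.51488555]), 'wrist_torque': array([-0.01770456, -0.0005777 ,  0.00940531]), 'opening': 0.08573802879189316}
top {'mtx': array([[523.59638344,   0.        , 287.37822366],
       [  0.        , 523.59638344, 210.624983  ],
       [  0.        ,   0.        ,   1.        ]]), 'R': array([[-0.02965327, -0.99944727, -0.01502789],
       [-0.99113975,  0.03134753, -0.12907104],
       [ 0.12947079,  0.01106736, -0.99152147]]), 't': array([-0.04262085,  0.52921904,  1.42491023])}
scene {'mtx': array([[398.61160737,   0.        , 280.35439322],
       [  0.        , 398.61160737, 204.6320794 ],
       [  0.        ,   0.        ,   1.        ]]), 'R': array([[ 0.207147  ,  0.97812831,  0.01884475],
       [ 0.69027143, -0.13248061, -0.71131867],
       [-0.69326436,  0.16035552, -0.70261699]]), 't': array([-0.01632832, -0.30862984,  1.40072734])}
```

View pics/top0.png

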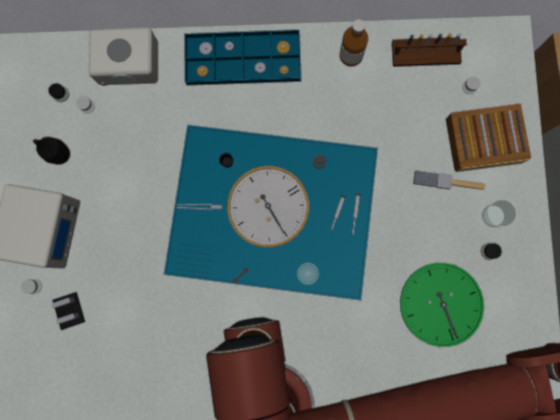

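View pics/scene0.png

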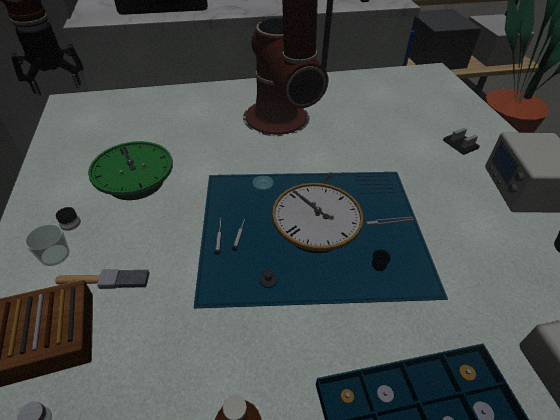

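Top view: white clock centred near (268,207), double bar near (293,190), hand tip near (286,236). The green look-alike is at the lower right. Next I'll measure these.

```bash
cat > h.py <<'E'
import numpy as np,cv2
from station import ctrl
def ray(ci,px,z):
    R,t,K=ci["R"],ci["t"],ci["mtx"]
    c=-R.T@t; d=R.T@np.linalg.inv(K)@np.array([px[0],px[1],1.])
    return c+d*(z-c[2])/d[2]
def proj(ci,X):
    p=ci["mtx"]@(ci["R"]@np.asarray(X,float)+ci["t"]); return p[:2]/p[2]
E
python3 - <<'E'
from h import *
im=cv2.imread("pics/top0.png"); ci=ctrl.camera_info("top")
crop=im[155:260,165:375]; cv2.imwrite("pics/top0z.png",cv2.resize(crop,None,fx=3.8,fy=3.8,interpolation=cv2.INTER_CUBIC)[:,:800])
c2=im[160:255,220:318]; cv2.imwrite("pics/top0zz.png",cv2.resize(c2,None,fx=6,fy=6,interpolation=cv2.INTER_CUBIC))
hsv=cv2.cvtColor(im,cv2.COLOR_BGR2HSV)
m=((hsv[...,0]<32)&(hsv[...,0]>8)&(hsv[...,1]>90)&(hsv[...,2]>80)).astype(np.uint8); m[:155]=0;m[260:]=0;m[:,:215]=0;m[:,320:]=0
# white face
w=((hsv[...,1]<60)&(hsv[...,2]>110)).astype(np.uint8); w[:160]=0;w[255:]=0;w[:,:220]=0;w[:,318:]=0
for k,z in((m,.061),(w,.056)):
    ys,xs=np.nonzero(k); h=cv2.convexHull(np.c_[xs,ys].astype(np.float32))
    P=np.array([ray(ci,p[0],z)[:2] for p in h]); 
    c,r=cv2.minEnclosingCircle(P.astype(np.float32)); e=cv2.fitEllipse(P.astype(np.float32)); print(c,r,e,len(xs))
print("tip",ray(ci,(286,236),.07),"12",ray(ci,(293,190),.054))
E
```

```text
(0.5390865206718445, -0.0057261111214756966) 0.11089703440666199 ((0.5391640663146973, -0.005898265168070793), (0.22047895193099976, 0.22123001515865326), 101.80388641357422) 469
(0.5399317145347595, 0.00804276391863823) 0.11808917671442032 ((0.5401051044464111, 0.001218521036207676), (0.20391231775283813, 0.23123806715011597), 179.970703125) 4294
tip [ 0.45401966 -0.05344435  0.07      ] 12 [ 0.58196951 -0.07625592  0.054     ]
```

View pics/top0zz.png

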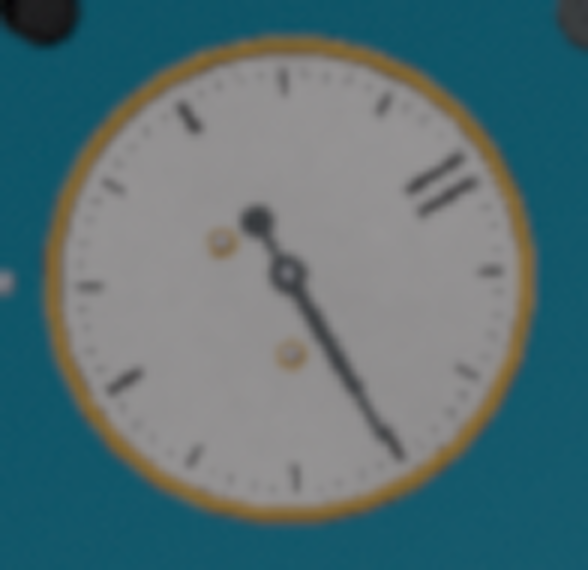

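View pics/top0z.png

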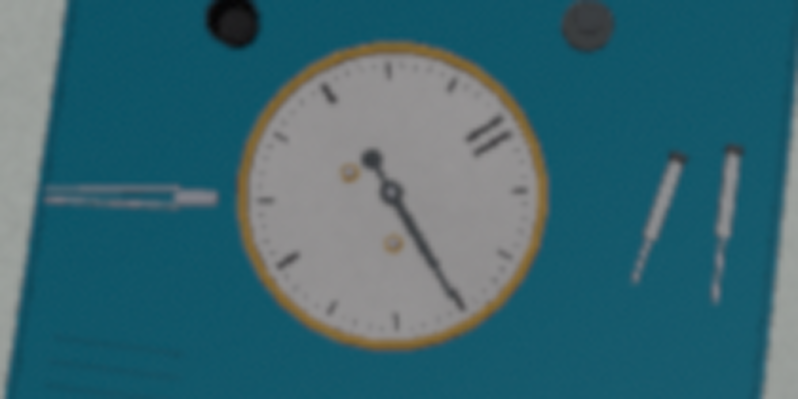

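```bash
python3 - <<'E'
from h import *
ci=ctrl.camera_info("top"); C=np.array([.5392,-.0059])
f=lambda p,z:ray(ci,(220+(p[0]+.5)/6-.5,160+(p[1]+.5)/6-.5),z)[:2]
deg=lambda v:np.degrees(np.arctan2(v[1],v[0]))%360
for n,p,h in(("12",(441,184),0),("6",(126,381),180),("9",(189,118),270),("1",(490,271),30),("2",(468,372),60),("4",(295,477),120),("5",(195,455),150),("7",(90,286),210),("8",(114,186),240),("10",(283,82),300),("11",(384,104),330)):
    q=f(p,.055); v=q-C; print(n,q.round(4),np.hypot(*v).round(4),round((deg(v)+h)%360,2))
print("6-12",deg(f((441,184),.055)-f((126,381),.055)), "mid dial from opp marks",[(f(a,.055)+f(b,.055))/2 for a,b in(((490,271),(90,286)),((468,372),(114,186)),((295,477),(283,82)),((195,455),(384,104)))])
t=f((400,457),.071);hb=f((288,273),.073);tl=f((257,221),.071)
print("tip",t,np.hypot(*(t-C)),deg(t-C),"hub",hb,"tail-tip dir",deg(t-tl))
print("cam",-ci["R"].T@ci["t"])
E
```

```text
12 [ 0.5811 -0.0765] 0.0821 300.7
6 [0.4946 0.0702] 0.0882 300.4
9 [0.6157 0.0389] 0.0886 300.33
1 [ 0.54   -0.0976] 0.0917 300.49
2 [ 0.4938 -0.0861] 0.0921 300.48
4 [ 0.4483 -0.0059] 0.0909 300.02
5 [0.4597 0.0394] 0.0915 300.35
7 [0.5389 0.0859] 0.0918 300.2
8 [0.585  0.0741] 0.0922 300.2
10 [ 0.6312 -0.005 ] 0.092 300.58
11 [ 0.6193 -0.0513] 0.0921 300.45
6-12 300.5442532488619 mid dial from opp marks [array([ 0.53943481, -0.00585751]), array([ 0.53940433, -0.00599276]), array([ 0.53973951, -0.00544369]), array([ 0.53952478, -0.0059865 ])]
tip [ 0.45459282 -0.05415375] 0.09740020303941598 209.69727374710533 hub [ 0.53944348 -0.00594628] tail-tip dir 209.45490273769178
cam [ 0.33878193 -0.074957    1.48049544]
```

Hand is at about 91° (1.59 rad), dial centre (0.5395, -0.0059), twelve at world bearing 300.4°. I'll close the jaws and travel high.

Call:
send_rows --series '[{"tx": 4.2,"ty": -3.9,"jaw": 1},{"tx": 4.2,"ty": -3.9,"jaw": 1},{"tx": 4.2,"ty": -3.9,"jaw": 1},{"tx": 4.2,"ty": -3.9,"jaw": 1},{"tx": 4.2,"ty": -3.9,"jaw": 1}]' --squeeze 20

```text
invalid input at $.series[0]: expected keys tx, ty, tz, wx, wy, wz, jaw
```

Call:
send_rows --series '[{"tx": 4.2,"ty": -3.9,"jaw": 1},{"tx": 4.2,"ty": -3.9,"jaw": 1},{"tx": 4.2,"ty": -3.9,"jaw": 1},{"tx": 4.2,"ty": -3.9,"jaw": 1},{"wz": -0.18,"jaw": 1}]'

```text
invalid input at $.series[0]: expected keys tx, ty, tz, wx, wy, wz, jaw
```

Call:
send_rows --series '[{"wz": -0.18},{"wz": -0.18},{"wz": -0.18},{"wz": -0.18},{"wz": -0.18}]'

```text
invalid input at $.series[0]: expected keys tx, ty, tz, wx, wy, wz, jaw
```

Call:
send_rows --series '[{"wz": -0.18},{"wz": -0.18},{"wz": -0.18},{"wz": -0.18},{"wz": -0.18}]'

```text
invalid input at $.series[0]: expected keys tx, ty, tz, wx, wy, wz, jaw
```

```bash
cat >> h.py <<'E'
from scipy.spatial.transform import Rotation as Ro
C=np.array([.5395,-.0059]); TH12=-59.6
def stat():
    o=ctrl.get_obs(); R=Ro.from_rotvec(o["tool_rot"]).as_matrix()
    psi=np.degrees(np.arctan2(R[1,0],R[0,0])); d=o["tool_pos"][:2]-C
    x=np.array([R[0,0],R[1,0]]);y=np.array([R[0,1],R[1,1]])
    print("t",o["t"],"pos",o["tool_pos"].round(4),"psi",psi.round(1),"zax",R[:,2].round(3),"F",o["contact_force"].round(2),"op",round(o["opening"],4),"q",o["q"].round(2))
    print("rel centre in tool (x,y):",(d@x).round(4),(d@y).round(4),"r",np.hypot(*d).round(4),"bearing",np.degrees(np.arctan2(d[1],d[0])).round(1)%360)
    return o,R,psi
E
python3 -c "
from h import *
stat()"
```

```text
t 0.1 pos [ 0.1556 -0.6047  0.2079] psi 14.4 zax [-0.     0.002 -1.   ] F [-0.36 -0.32 -0.02] op 0.0856 q [-1.44  0.05  1.61  0.    1.48 -0.12]
rel centre in tool (x,y): -0.521 0.4843 r 0.7113 bearing 237.3
```

All keys are required.

Call:
send_rows --series '[{"tx": 4.2,"ty": -3.9,"tz": 0,"wx": 0,"wy": 0,"wz": 0,"jaw": 1},{"tx": 4.2,"ty": -3.9,"tz": 0,"wx": 0,"wy": 0,"wz": 0,"jaw": 1},{"tx": 4.2,"ty": -3.9,"tz": 0,"wx": 0,"wy": 0,"wz": 0,"jaw": 1},{"tx": 4.2,"ty": -3.9,"tz": 0,"wx": 0,"wy": 0,"wz": 0,"jaw": 1},{"tx": 4.2,"ty": -3.9,"tz": 0,"wx": 0,"wy": 0,"wz": 0,"jaw": 1}]' --squeeze 20

```text
t: 0.72
tool_pos: [0.3122, -0.3582, 0.205]
tool_rot: [-3.111, -0.382, 0.0]
contact_force: [0.6, -0.2, 0.4]
opening: -0.0
```

```bash
python3 -c "
from h import *
stat()"
```

```text
t 0.725 pos [ 0.3122 -0.3582  0.205 ] psi 14.0 zax [-0.001  0.007 -1.   ] F [ 0.6  -0.21  0.35] op -0.0 q [-1.01 -0.31  1.95  0.    1.51  0.31]
rel centre in tool (x,y): -0.3058 0.2869 r 0.4193 bearing 237.2
```

Call:
send_rows --series '[{"tx": 4.2,"ty": -3.9,"tz": 0,"wx": 0,"wy": 0,"wz": 0,"jaw": 1},{"tx": 4.2,"ty": -3.9,"tz": 0,"wx": 0,"wy": 0,"wz": 0,"jaw": 1},{"tx": 4.2,"ty": -3.9,"tz": 0,"wx": 0,"wy": 0,"wz": 0,"jaw": 1},{"tx": 4.2,"ty": -3.9,"tz": 0,"wx": 0,"wy": 0,"wz": 0,"jaw": 1},{"tx": 4.2,"ty": -3.9,"tz": 0,"wx": 0,"wy": 0,"wz": 0,"jaw": 1}]'

```text
t: 1.35
tool_pos: [0.4716, -0.1089, 0.2049]
tool_rot: [-3.112, -0.38, -0.0]
contact_force: [0.4, -0.3, 0.1]
opening: -0.0001
```

Call:
send_rows --series '[{"tx": 0,"ty": 0,"tz": 0,"wx": 0,"wy": 0,"wz": -0.187,"jaw": 1},{"tx": 0,"ty": 0,"tz": 0,"wx": 0,"wy": 0,"wz": -0.187,"jaw": 1},{"tx": 0,"ty": 0,"tz": 0,"wx": 0,"wy": 0,"wz": -0.187,"jaw": 1},{"tx": 0,"ty": 0,"tz": 0,"wx": 0,"wy": 0,"wz": -0.187,"jaw": 1},{"tx": 0,"ty": 0,"tz": 0,"wx": 0,"wy": 0,"wz": -0.187,"jaw": 1}]'

```text
t: 1.98
tool_pos: [0.4717, -0.103, 0.2019]
tool_rot: [-2.596, -1.75, -0.001]
contact_force: [-0.1, -0.5, -0.2]
opening: -0.0003
```

Call:
send_rows --series '[{"tx": 0,"ty": 0,"tz": 0,"wx": 0,"wy": 0,"wz": -0.187,"jaw": 1},{"tx": 0,"ty": 0,"tz": 0,"wx": 0,"wy": 0,"wz": -0.187,"jaw": 1},{"tx": 0,"ty": 0,"tz": 0,"wx": 0,"wy": 0,"wz": -0.187,"jaw": 1},{"tx": 0,"ty": 0,"tz": 0,"wx": 0,"wy": 0,"wz": -0.187,"jaw": 1},{"tx": 0,"ty": 0,"tz": 0,"wx": 0,"wy": 0,"wz": -0.187,"jaw": 1}]'

```text
t: 2.6
tool_pos: [0.4698, -0.1022, 0.1988]
tool_rot: [-1.524, -2.731, -0.008]
contact_force: [-0.9, -0.3, 0.4]
opening: 0.0001
```

Call:
send_rows --series '[{"tx": 0,"ty": 0,"tz": 0,"wx": 0,"wy": 0,"wz": -0.187,"jaw": 1},{"tx": 0,"ty": 0,"tz": 0,"wx": 0,"wy": 0,"wz": -0.187,"jaw": 1},{"tx": 0,"ty": 0,"tz": 0,"wx": 0,"wy": 0,"wz": -0.187,"jaw": 1},{"tx": 0,"ty": 0,"tz": 0,"wx": 0,"wy": 0,"wz": -0.187,"jaw": 1},{"tx": 0,"ty": 0,"tz": 0,"wx": 0,"wy": 0,"wz": -0.187,"jaw": 1}]'

```text
t: 3.22
tool_pos: [0.468, -0.1015, 0.1958]
tool_rot: [-0.126, -3.124, -0.019]
contact_force: [0.6, -0.3, -0.7]
opening: -0.0003
```

```bash
python3 -c "
from h import *
stat()"
```

```text
t 3.225 pos [ 0.468  -0.1015  0.1958] psi 175.4 zax [-0.015  0.013 -1.   ] F [ 0.63 -0.27 -0.68] op -0.0003 q [-0.37 -0.29  1.95  0.01  1.5  -1.86]
rel centre in tool (x,y): 0.0636 -0.1011 r 0.1194 bearing 233.2
```

Call:
send_rows --series '[{"tx": 0,"ty": 0,"tz": -0.06,"wx": 0,"wy": 0,"wz": -0.15,"jaw": 1},{"tx": 0,"ty": 0,"tz": -0.06,"wx": 0,"wy": 0,"wz": -0.15,"jaw": 1},{"tx": 0,"ty": 0,"tz": -0.06,"wx": 0,"wy": 0,"wz": -0.15,"jaw": 1},{"tx": 0,"ty": 0,"tz": -0.06,"wx": 0,"wy": 0,"wz": -0.15,"jaw": 1},{"tx": 0,"ty": 0,"tz": -0.06,"wx": 0,"wy": 0,"wz": -0.02,"jaw": 1}]'

```text
t: 3.85
tool_pos: [0.4662, -0.1008, 0.1959]
tool_rot: [0.864, -3.005, -0.031]
contact_force: [0.8, -0.2, -0.0]
opening: 0.0002
```

```bash
cat >> h.py <<'E'
def plan(theta,off,z,r=.072,n=1):
    """move to: hand-frame bearing theta(deg), tool x along theta, tcp 'off' m behind (ccw); printed cm/rad in tool axes, total"""
    o,R,psi=stat(); th=np.radians(theta)
    u=np.array([np.cos(th),np.sin(th)]);v=np.array([u[1],-u[0]])
    p=C+r*u-off*v; D=np.array([p[0],p[1],z])-o["tool_pos"]
    Rt=np.array([[u[0],v[0],0],[u[1],v[1],0],[0,0,-1.]])
    w=Ro.from_matrix(R.T@Rt).as_rotvec()
    print("shift cm",(R.T@D*100).round(2),"per row",(R.T@D*100/n).round(2),"turn",w.round(3),"per row",(w/n).round(3))
E
python3 -c "
from h import *
plan(209.5,.035,.12)"
```

```text
t 3.85 pos [ 0.4662 -0.1008  0.1959] psi -147.9 zax [-0.02   0.015 -1.   ] F [ 0.75 -0.19 -0.04] op 0.0002 q [-0.37 -0.29  1.95  0.01  1.51 -2.5 ]
rel centre in tool (x,y): 0.1126 -0.0415 r 0.12 bearing 232.3
shift cm [-3.97  0.8   7.58] per row [-3.97  0.8   7.58] turn [ 0.023 -0.009  0.045] per row [ 0.023 -0.009  0.045]
```

Call:
send_rows --series '[{"tx": -2.0,"ty": 0.4,"tz": 2.4,"wx": 0.012,"wy": -0.005,"wz": 0.022,"jaw": 1},{"tx": -2.0,"ty": 0.4,"tz": 2.4,"wx": 0.012,"wy": -0.005,"wz": 0.022,"jaw": 1},{"tx": 0,"ty": 0,"tz": 2.2,"wx": 0,"wy": 0,"wz": 0,"jaw": 1},{"tx": 0,"ty": 0,"tz": -0.06,"wx": 0,"wy": 0,"wz": 0,"jaw": 1}]'

```text
t: 4.35
tool_pos: [0.4961, -0.072, 0.1245]
tool_rot: [-0.786, 3.04, -0.003]
contact_force: [-0.1, 0.4, 0.4]
opening: 0.0004
```

```bash
python3 -c "
from h import *
plan(209.5,.035,.076)
for n in('wrist','top'): cv2.imwrite(f'pics/{n}1.png',ctrl.get_image(n)[:,:,::-1])"
```

```text
t 4.35 pos [ 0.4961 -0.072   0.1245] psi -151.0 zax [ 0.002 -0.001 -1.   ] F [-0.13  0.36  0.45] op 0.0004 q [-0.29 -0.18  1.98 -0.    1.34 -2.37]
rel centre in tool (x,y): 0.07 -0.0368 r 0.0791 bearing 236.7
shift cm [0.18 0.13 4.85] per row [0.18 0.13 4.85] turn [-0.002  0.001 -0.009] per row [-0.002  0.001 -0.009]
```

View pics/wrist1.png

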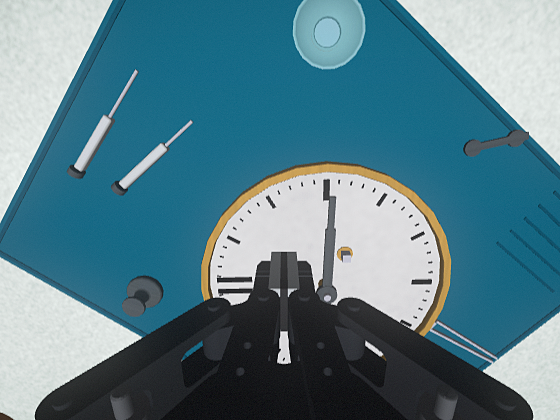

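View pics/top1.png

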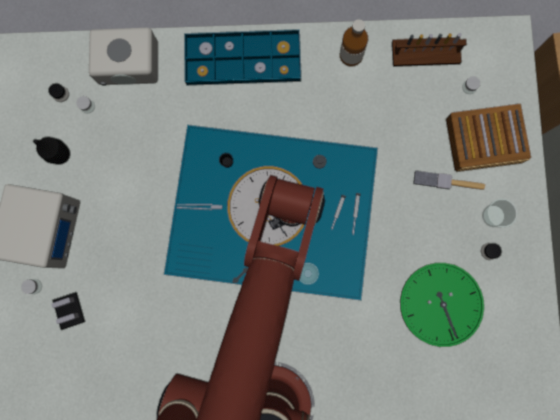

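Wrist view: hand from hub (327,298) to tip (333,197) at three, double bar at the left (235,287), closed fingertips at (285,265), on the trailing side of the hand. I can descend beside it.

Call:
send_rows --series '[{"tx": 0.1,"ty": 0,"tz": 2.0,"wx": 0,"wy": 0,"wz": 0,"jaw": 1},{"tx": 0.1,"ty": 0,"tz": 1.8,"wx": 0,"wy": 0,"wz": 0,"jaw": 1},{"tx": 0,"ty": 0,"tz": 0.5,"wx": 0,"wy": 0,"wz": 0,"jaw": 1},{"tx": 0,"ty": 0,"tz": 0,"wx": 0,"wy": 0,"wz": 0,"jaw": 1}]'

```text
t: 4.95
tool_pos: [0.4972, -0.0747, 0.0832]
tool_rot: [-0.781, 3.034, -0.009]
contact_force: [-0.2, 0.7, 0.3]
opening: 0.0
```

```bash
python3 -c "
from h import *
plan(209.5,.035,.076)
for n in('wrist','scene'): cv2.imwrite(f'pics/{n}2.png',ctrl.get_image(n)[:,:,::-1])
im=cv2.imread('pics/scene2.png')[150:280,240:400];cv2.imwrite('pics/scene2z.png',cv2.resize(im,None,fx=4.5,fy=4.5,interpolation=2))"
```

```text
t 4.95 pos [ 0.4972 -0.0747  0.0832] psi -151.1 zax [ 0.01  -0.004 -1.   ] F [-0.24  0.66  0.28] op 0.0 q [-0.3  -0.14  2.01 -0.    1.25 -2.37]
rel centre in tool (x,y): 0.0703 -0.0399 r 0.0808 bearing 238.5
shift cm [0.14 0.41 0.71] per row [0.14 0.41 0.71] turn [-0.008  0.007 -0.011] per row [-0.008  0.007 -0.011]
```

View pics/wrist2.png

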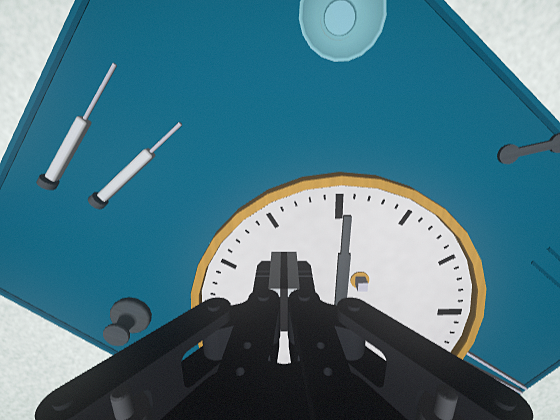

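View pics/scene2z.png

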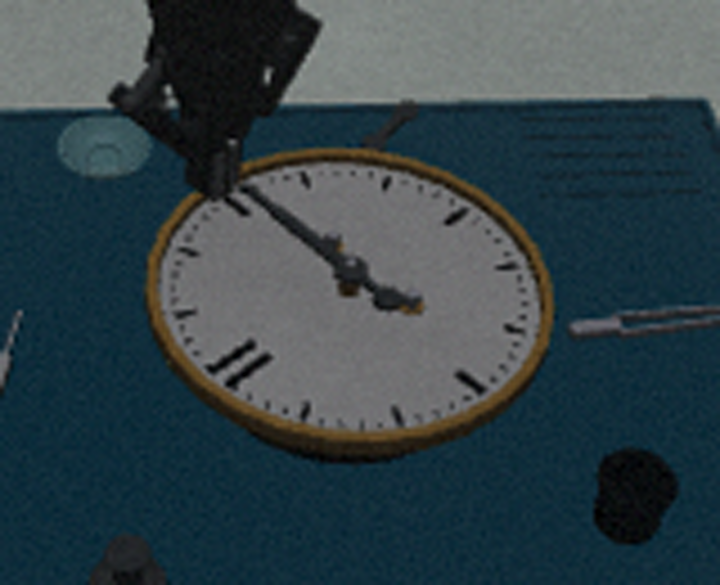

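Fingertips sit beside the hand on the two-o'clock side and clear of it (wrist view: fingers 285±20, hand at column 345). Last few mm down.

Call:
send_rows --series '[{"tx": 0.1,"ty": 0.2,"tz": 0.4,"wx": -0.008,"wy": 0.007,"wz": -0.01,"jaw": 1},{"tx": 0.1,"ty": 0.2,"tz": 0.2,"wx": 0,"wy": 0,"wz": 0,"jaw": 1},{"tx": 0,"ty": 0.1,"tz": 0,"wx": 0,"wy": 0,"wz": 0,"jaw": 1}]'

```text
t: 5.42
tool_pos: [0.4942, -0.0715, 0.0787]
tool_rot: [-0.799, 3.036, -0.002]
contact_force: [-0.3, -0.2, -0.3]
opening: 0.0001
```

```bash
python3 -c "
from h import *
plan(209.5,.02,.076)"
```

```text
t 5.425 pos [ 0.4942 -0.0715  0.0787] psi -150.5 zax [ 0.002 -0.001 -1.   ] F [-0.27 -0.24 -0.25] op 0.0001 q [-0.29 -0.13  2.02 -0.    1.25 -2.38]
rel centre in tool (x,y): 0.0717 -0.0348 r 0.0797 bearing 235.4
shift cm [0.03 1.48 0.27] per row [0.03 1.48 0.27] turn [-0.002  0.002  0.   ] per row [-0.002  0.002  0.   ]
```

Call:
send_rows --series '[{"tx": 0,"ty": 0.4,"tz": 0.15,"wx": 0,"wy": 0,"wz": 0,"jaw": 1},{"tx": 0,"ty": 0.4,"tz": 0.05,"wx": 0,"wy": 0,"wz": 0,"jaw": 1},{"tx": 0,"ty": 0.4,"tz": 0,"wx": 0,"wy": 0,"wz": 0,"jaw": 1}]'

```text
t: 5.8
tool_pos: [0.4881, -0.0604, 0.0768]
tool_rot: [-0.799, 3.036, -0.002]
contact_force: [0.0, 0.3, -0.8]
opening: 0.0002
```

```bash
python3 -c "
from h import *
plan(209.5,.02,.076)
cv2.imwrite('pics/wrist3.png',ctrl.get_image('wrist')[:,:,::-1])"
```

```text
t 5.8 pos [ 0.4881 -0.0604  0.0768] psi -150.5 zax [ 0.003 -0.001 -1.   ] F [ 0.02  0.27 -0.8 ] op 0.0002 q [-0.27 -0.15  2.04 -0.    1.25 -2.36]
rel centre in tool (x,y): 0.0716 -0.0221 r 0.0749 bearing 226.7
shift cm [0.04 0.21 0.08] per row [0.04 0.21 0.08] turn [-0.002  0.002  0.   ] per row [-0.002  0.002  0.   ]
```

View pics/wrist3.png

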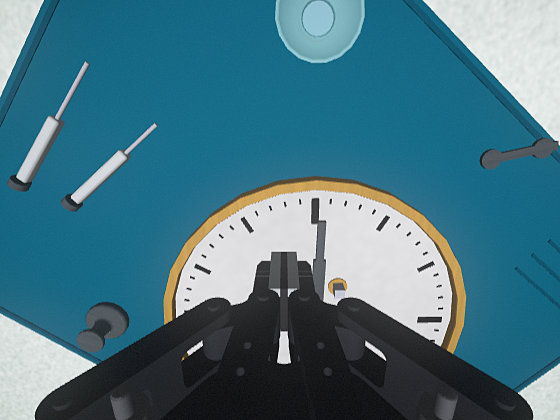

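Hand is now just beside the fingertips (column 320 against finger edge 312). I'll start the arc with a constant tool-frame twist.

Call:
send_rows --series '[{"tx": 0.12,"ty": 0.58,"tz": 0,"wx": 0,"wy": 0,"wz": 0.08,"jaw": 1},{"tx": 0.12,"ty": 0.58,"tz": 0,"wx": 0,"wy": 0,"wz": 0.08,"jaw": 1},{"tx": 0.12,"ty": 0.58,"tz": 0,"wx": 0,"wy": 0,"wz": 0.08,"jaw": 1},{"tx": 0.12,"ty": 0.58,"tz": 0,"wx": 0,"wy": 0,"wz": 0.08,"jaw": 1},{"tx": 0.12,"ty": 0.58,"tz": 0,"wx": 0,"wy": 0,"wz": 0.08,"jaw": 1}]'

```text
t: 6.48
tool_pos: [0.4719, -0.034, 0.077]
tool_rot: [-0.16, 3.134, -0.002]
contact_force: [0.7, 0.6, -0.3]
opening: 0.0001
```

```bash
python3 -c "
from h import *
plan(186.6,.02,.076)
cv2.imwrite('pics/wrist4.png',ctrl.get_image('wrist')[:,:,::-1])"
```

```text
t 6.475 pos [ 0.4719 -0.034   0.077 ] psi -174.1 zax [ 0.003 -0.001 -1.   ] F [ 0.67  0.58 -0.34] op 0.0001 q [-0.23 -0.2   2.08 -0.    1.26 -1.9 ]
rel centre in tool (x,y): 0.0701 -0.021 r 0.0732 bearing 202.5
shift cm [0.16 0.01 0.1 ] per row [0.16 0.01 0.1 ] turn [-0.001  0.003 -0.013] per row [-0.001  0.003 -0.013]
```

View pics/wrist4.png

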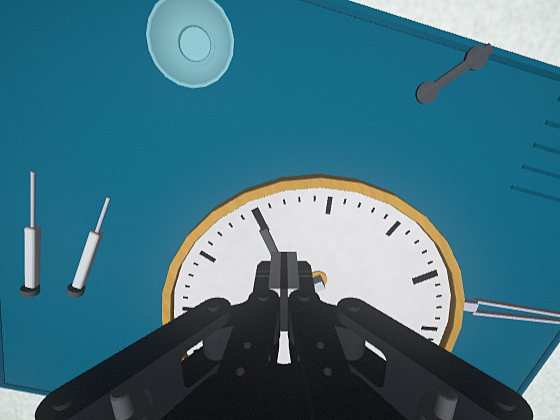

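The hand is still at three and now lies under or behind the fingers (tip (262,225) in the wrist view), so they passed over it without touching. I need the real fingertip height before going on.

```bash
python3 -c "
from h import *
o,R,psi=stat()
im=ctrl.get_image('scene')[:,:,::-1].copy(); ci=ctrl.camera_info('scene')
cw=ctrl.camera_info('wrist'); 
print('wrist cam in tool', R.T@(-cw['R'].T@cw['t']-o['tool_pos']), 'axis', R.T@cw['R'][2])
c=im[150:280,250:390]; c=cv2.resize(c,None,fx=5,fy=4.5,interpolation=2); cv2.imwrite('pics/scene5z.png',c)
for d in(-.02,0,.011):
  X=o['tool_pos']+R[:,2]*d; p=proj(ci,X); print(d,p,'zoom',(p-[250,150])*[5,4.5],'wrist',proj(cw,X))
for b in (209.5,):
  for r in (.06,.088):
    for z in (.07,):
      X=[*(C+r*np.array([np.cos(np.radians(b)),np.sin(np.radians(b))])),z]; p=proj(ci,X); print('hand',r,p,'zoom',(p-[250,150])*[5,4.5],'wrist',proj(cw,X))
"
```

```text
t 6.525 pos [ 0.4716 -0.0334  0.0769] psi -174.2 zax [ 0.003 -0.    -1.   ] F [-0.21  1.09 -0.95] op -0.0004 q [-0.23 -0.2   2.08  0.    1.26 -1.9 ]
rel centre in tool (x,y): 0.0703 -0.0205 r 0.0733 bearing 202.1
wrist cam in tool [ 0.08179692 -0.00105391 -0.1645376 ] axis [-0.31901811  0.00215553  0.94774617]
-0.02 [300.47137011 185.63324212] zoom [252.35685056 160.34958956] wrist [284.45678567 263.47877499]
0 [300.04687522 191.50215457] zoom [250.23437612 186.75969558] wrist [284.34693186 247.35068428]
0.011 [299.81836382 194.66147038] zoom [249.09181911 200.97661672] wrist [284.29573557 239.83434534]
hand 0.06 [300.62369627 197.76276505] zoom [253.11848137 214.93244273] wrist [278.73531166 263.60845832]
hand 0.088 [293.10883566 192.01695664] zoom [215.54417828 189.07630488] wrist [260.97647115 227.69199323]
```

View pics/scene5z.png

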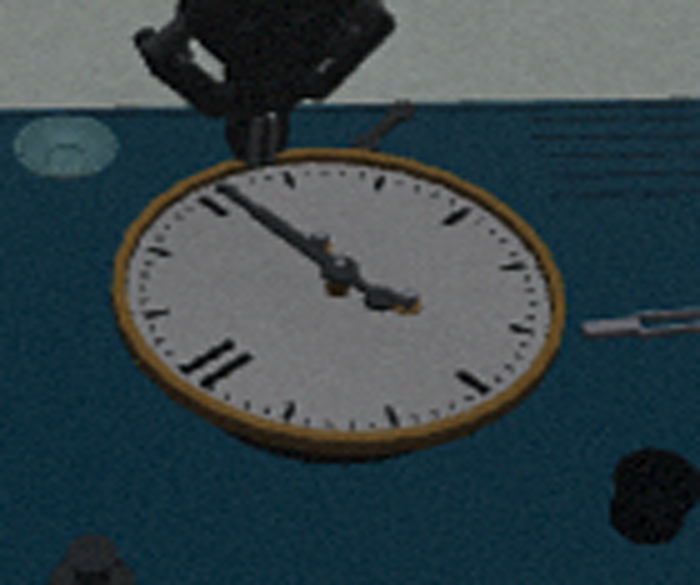

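```bash
python3 -c "
from h import *
o,R,psi=stat()
ci=ctrl.camera_info('scene');cw=ctrl.camera_info('wrist')
for d in(-.03,-.02,-.015,-.01,0,.011):
  for x in(-.011,.011):
    X=o['tool_pos']+R@[x,0,d]; p=proj(ci,X); print(d,x,'zoom',((p-[250,150])*[5,4.5]).round(0),'wrist',proj(cw,X).round(1))
im=cv2.imread('pics/wrist4.png')[180:360,180:400];cv2.imwrite('pics/wrist4z.png',cv2.resize(im,None,fx=3.3,fy=3.3,interpolation=2))
"
```

```text
t 6.575 pos [ 0.4718 -0.0338  0.077 ] psi -173.9 zax [ 0.003 -0.001 -1.   ] F [ 0.59 -0.41 -0.09] op -0.0002 q [-0.23 -0.2   2.08 -0.    1.26 -1.91]
rel centre in tool (x,y): 0.0703 -0.0206 r 0.0732 bearing 202.4
-0.03 -0.011 zoom [260. 160.] wrist [283.8 291.3]
-0.03 0.011 zoom [245. 135.] wrist [283.8 254.5]
-0.02 -0.011 zoom [259. 173.] wrist [283.7 280.9]
-0.02 0.011 zoom [244. 148.] wrist [283.8 245.9]
-0.015 -0.011 zoom [259. 180.] wrist [283.7 276.1]
-0.015 0.011 zoom [244. 155.] wrist [283.8 241.9]
-0.01 -0.011 zoom [258. 187.] wrist [283.7 271.6]
-0.01 0.011 zoom [243. 161.] wrist [283.8 238.2]
0 -0.011 zoom [257. 200.] wrist [283.7 263.3]
0 0.011 zoom [242. 175.] wrist [283.7 231.3]
0.011 -0.011 zoom [256. 214.] wrist [283.7 255. ]
0.011 0.011 zoom [241. 189.] wrist [283.7 224.5]
```

View pics/wrist4z.png

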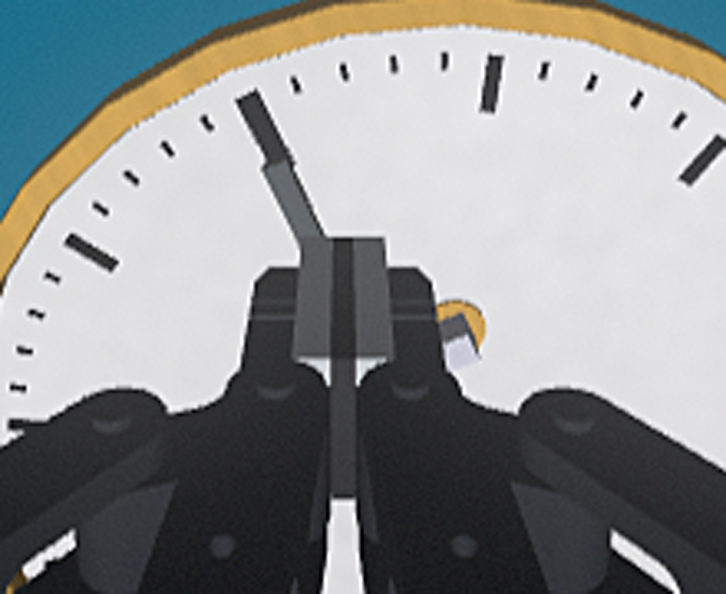

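Both views put the closed fingertips about 27 mm behind the reported TCP, where I had expected 11 mm ahead of it. I'll use the measured value. First I go back behind the hand, then lower in stages with checks.

```bash
python3 -c "
from h import *
cw=ctrl.camera_info('wrist'); print(cw['mtx'][0,0])
o,R,psi=stat()
for y in(-.0145,-.01,-.005,.005,.01,.0145): print(y,proj(cw,o['tool_pos']+R@[.011,y,-.028]),proj(cw,o['tool_pos']+R@[.011,y,-.038]))
plan(209.5,.035,.077,n=5)
"
```

```text
292.65504174610595
t 6.575 pos [ 0.4718 -0.0338  0.077 ] psi -173.9 zax [ 0.003 -0.001 -1.   ] F [ 0.59 -0.41 -0.09] op -0.0002 q [-0.23 -0.2   2.08 -0.    1.26 -1.91]
rel centre in tool (x,y): 0.0703 -0.0206 r 0.0732 bearing 202.4
-0.0145 [255.90599907 252.7021159 ] [254.08592426 262.28223016]
-0.01 [264.57077779 252.70748835] [263.32697493 262.28764646]
-0.005 [274.19768625 252.71345734] [273.59409988 262.29366416]
0.005 [293.44953467 252.72539411] [294.12611076 262.30569823]
0.01 [303.07447475 252.73136188] [304.39099686 262.31171461]
0.0145 [311.73635995 252.73673253] [313.6287564  262.31712898]
t 6.575 pos [ 0.4718 -0.0338  0.077 ] psi -173.9 zax [ 0.003 -0.001 -1.   ] F [ 0.59 -0.41 -0.09] op -0.0002 q [-0.23 -0.2   2.08 -0.    1.26 -1.91]
rel centre in tool (x,y): 0.0703 -0.0206 r 0.0732 bearing 202.4
shift cm [-1.81 -4.02  0.01] per row [-0.36 -0.8   0.  ] turn [-0.002  0.003 -0.409] per row [-0.     0.001 -0.082]
```

Call:
send_rows --series '[{"tx": -0.36,"ty": -0.8,"tz": 0,"wx": 0,"wy": 0,"wz": -0.082,"jaw": 1},{"tx": -0.3,"ty": -0.8,"tz": 0,"wx": 0,"wy": 0,"wz": -0.082,"jaw": 1},{"tx": -0.3,"ty": -0.8,"tz": 0,"wx": 0,"wy": 0,"wz": -0.082,"jaw": 1},{"tx": -0.2,"ty": -0.8,"tz": 0,"wx": 0,"wy": 0,"wz": -0.082,"jaw": 1},{"tx": -0.2,"ty": -0.8,"tz": 0,"wx": 0,"wy": 0,"wz": -0.082,"jaw": 1}]'

```text
t: 7.2
tool_pos: [0.4967, -0.0699, 0.0774]
tool_rot: [-0.835, 3.025, -0.004]
contact_force: [0.3, -0.4, -0.4]
opening: 0.0
```

```bash
python3 -c "
from h import *
plan(209.5,.035,.055,n=2)
"
```

```text
t 7.2 pos [ 0.4967 -0.0699  0.0774] psi -149.1 zax [ 0.004 -0.002 -1.   ] F [ 0.29 -0.4  -0.42] op 0.0 q [-0.29 -0.13  2.02 -0.    1.25 -2.4 ]
rel centre in tool (x,y): 0.0695 -0.033 r 0.077 bearing 236.2
shift cm [ 0.33 -0.02  2.23] per row [ 0.17 -0.01  1.12] turn [-0.003  0.003  0.024] per row [-0.002  0.001  0.012]
```

Call:
send_rows --series '[{"tx": 0.15,"ty": -0.1,"tz": 1.0,"wx": 0,"wy": 0,"wz": 0.012,"jaw": 1},{"tx": 0.15,"ty": -0.1,"tz": 1.0,"wx": 0,"wy": 0,"wz": 0.012,"jaw": 1},{"tx": 0,"ty": 0,"tz": 0,"wx": 0,"wy": 0,"wz": 0,"jaw": 1}]'

```text
t: 7.58
tool_pos: [0.4946, -0.0735, 0.0554]
tool_rot: [-0.795, 3.037, -0.003]
contact_force: [-0.5, 0.1, -0.5]
opening: -0.0004
```

```bash
python3 -c "
from h import *
plan(209.5,.035,.037,n=2)
o,R,psi=stat()
for n in('wrist','scene'):
  ci=ctrl.camera_info(n); im=ctrl.get_image(n)[:,:,::-1]
  x0,y0=(180,180) if n=='wrist' else (250,150)
  c=im[y0:y0+150,x0:x0+180]; cv2.imwrite(f'pics/{n}6z.png',cv2.resize(c,None,fx=4,fy=4,interpolation=2))
  for d in(-.027,.011):
    for x in(-.011,.011): print(n,d,x,((proj(ci,o['tool_pos']+R@[x,0,d])-[x0,y0])*4).round(0))
"
```

```text
t 7.575 pos [ 0.4946 -0.0735  0.0554] psi -150.7 zax [ 0.003 -0.001 -1.   ] F [-0.49  0.07 -0.48] op -0.0004 q [-0.3  -0.1   2.03 -0.    1.21 -2.38]
rel centre in tool (x,y): 0.0723 -0.0369 r 0.0812 bearing 236.4
shift cm [-0.03  0.18  1.83] per row [-0.02  0.09  0.92] turn [-0.003  0.002 -0.003] per row [-0.001  0.001 -0.001]
t 7.575 pos [ 0.4946 -0.0735  0.0554] psi -150.7 zax [ 0.003 -0.001 -1.   ] F [-0.49  0.07 -0.48] op -0.0004 q [-0.3  -0.1   2.03 -0.    1.21 -2.38]
rel centre in tool (x,y): 0.0723 -0.0369 r 0.0812 bearing 236.4
wrist -0.027 -0.011 [416. 433.]
wrist -0.027 0.011 [416. 288.]
wrist 0.011 -0.011 [415. 301.]
wrist 0.011 0.011 [415. 179.]
scene -0.027 -0.011 [159. 202.]
scene -0.027 0.011 [135. 183.]
scene 0.011 -0.011 [157. 245.]
scene 0.011 0.011 [134. 226.]
```

View pics/wrist6z.png

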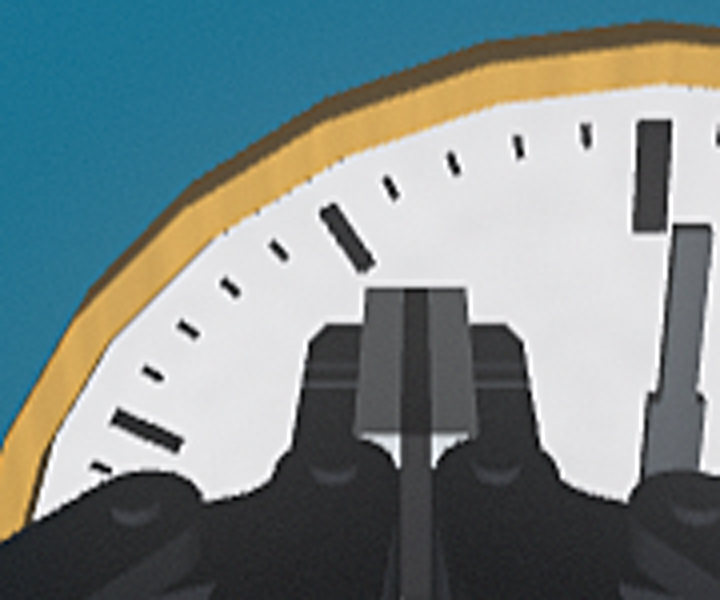

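View pics/scene6z.png

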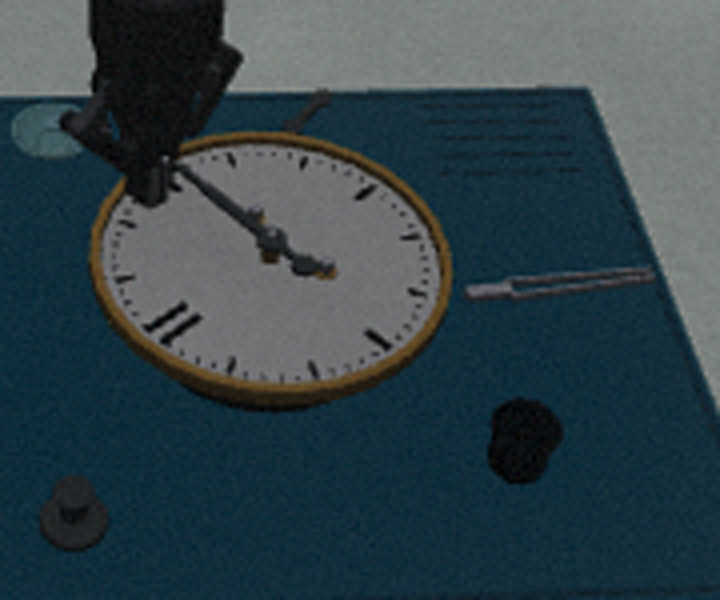

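The fingertip edge is where the −27 mm offset predicts in both views (wrist zoom row 288, scene zoom (150,205)), so the real tip is near z=0.082. Continuing down.

Call:
send_rows --series '[{"tx": 0,"ty": 0.1,"tz": 0.8,"wx": 0,"wy": 0,"wz": 0,"jaw": 1},{"tx": 0,"ty": 0.1,"tz": 0.5,"wx": 0,"wy": 0,"wz": 0,"jaw": 1},{"tx": 0,"ty": 0,"tz": 0.1,"wx": 0,"wy": 0,"wz": 0,"jaw": 1}]'

```text
t: 8.05
tool_pos: [0.4947, -0.0716, 0.042]
tool_rot: [-0.795, 3.034, -0.005]
contact_force: [0.1, 1.2, 0.6]
opening: 0.0001
```

```bash
python3 -c "
from h import *
plan(209.5,.02,.038,n=2)
"
```

```text
t 8.05 pos [ 0.4947 -0.0716  0.042 ] psi -150.6 zax [ 0.006 -0.002 -1.   ] F [0.12 1.22 0.61] op 0.0001 q [-0.29 -0.08  2.04 -0.    1.18 -2.38]
rel centre in tool (x,y): 0.0713 -0.0353 r 0.0795 bearing 235.7
shift cm [0.07 1.51 0.39] per row [0.04 0.76 0.19] turn [-0.005  0.004 -0.002] per row [-0.002  0.002 -0.001]
```

Call:
send_rows --series '[{"tx": 0.05,"ty": 0.3,"tz": 0.3,"wx": -0.005,"wy": 0.004,"wz": 0,"jaw": 1},{"tx": 0,"ty": 0.4,"tz": 0.1,"wx": 0,"wy": 0,"wz": 0,"jaw": 1},{"tx": 0,"ty": 0.4,"tz": 0,"wx": 0,"wy": 0,"wz": 0,"jaw": 1}]'

```text
t: 8.43
tool_pos: [0.4887, -0.0618, 0.0378]
tool_rot: [0.796, -3.039, -0.001]
contact_force: [-0.6, 0.1, 0.7]
opening: 0.0002
```

```bash
python3 -c "
from h import *
plan(209.5,.015,.038,n=2)
n='wrist';im=ctrl.get_image(n)[:,:,::-1]
cv2.imwrite(f'pics/{n}7z.png',cv2.resize(im[180:330,180:360],None,fx=4,fy=4,interpolation=2))
"
```

```text
t 8.425 pos [ 0.4887 -0.0618  0.0378] psi -150.6 zax [-0.001  0.001 -1.   ] F [-0.58  0.09  0.7 ] op 0.0002 q [-0.28 -0.09  2.06  0.    1.18 -2.36]
rel centre in tool (x,y): 0.0717 -0.0238 r 0.0755 bearing 227.7
shift cm [ 0.03  0.86 -0.02] per row [ 0.01  0.43 -0.01] turn [ 0.001 -0.    -0.002] per row [ 0.    -0.    -0.001]
```

View pics/wrist7z.png

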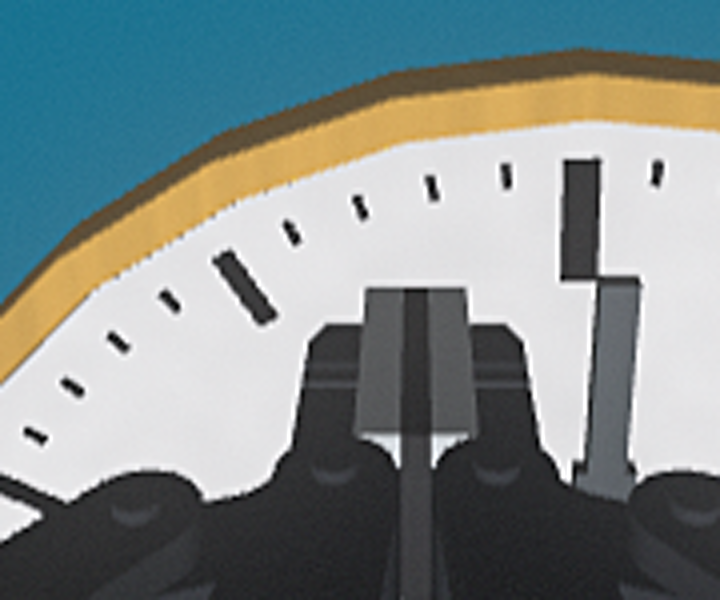

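Hand left edge is about 15 mm from the pad edge and the tip is at the same level as the hand. Easing into contact.

Call:
send_rows --series '[{"tx": 0,"ty": 0.35,"tz": 0,"wx": 0,"wy": 0,"wz": 0,"jaw": 1},{"tx": 0,"ty": 0.35,"tz": 0,"wx": 0,"wy": 0,"wz": 0,"jaw": 1},{"tx": 0,"ty": 0.35,"tz": 0,"wx": 0,"wy": 0,"wz": 0,"jaw": 1},{"tx": 0,"ty": 0.35,"tz": 0,"wx": 0,"wy": 0,"wz": 0,"jaw": 1}]'

```text
t: 8.98
tool_pos: [0.4815, -0.0485, 0.0382]
tool_rot: [-0.797, 3.039, 0.0]
contact_force: [0.4, -0.9, -0.2]
opening: -0.0002
```

```bash
python3 -c "
from h import *
plan(209.5,.012,.038,n=2)
n='wrist';im=ctrl.get_image(n)[:,:,::-1]
cv2.imwrite(f'pics/{n}8z.png',cv2.resize(im[180:330,180:360],None,fx=4,fy=4,interpolation=2))
"
```

```text
t 8.975 pos [ 0.4815 -0.0485  0.0382] psi -150.6 zax [ 0.  0. -1.] F [ 0.42 -0.87 -0.23] op -0.0002 q [-0.25 -0.11  2.08  0.    1.18 -2.34]
rel centre in tool (x,y): 0.0715 -0.0087 r 0.072 bearing 216.3
shift cm [ 0.05 -0.34  0.02] per row [ 0.03 -0.17  0.01] turn [ 0.     0.    -0.002] per row [ 0.     0.    -0.001]
```

View pics/wrist8z.png

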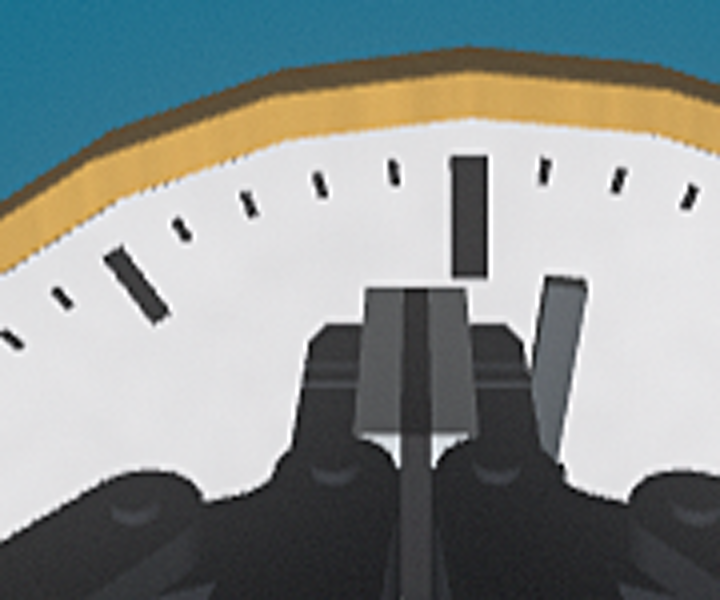

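Contact made: the hand has moved past three and lies along the finger's back. Now the arc.

Call:
send_rows --series '[{"tx": 0.1,"ty": 0.55,"tz": 0,"wx": 0,"wy": 0,"wz": 0.1,"jaw": 1},{"tx": 0.1,"ty": 0.6,"tz": 0,"wx": 0,"wy": 0,"wz": 0.1,"jaw": 1},{"tx": 0.1,"ty": 0.6,"tz": 0,"wx": 0,"wy": 0,"wz": 0.1,"jaw": 1},{"tx": 0.1,"ty": 0.6,"tz": 0,"wx": 0,"wy": 0,"wz": 0.1,"jaw": 1}]'

```text
t: 9.52
tool_pos: [0.4695, -0.0275, 0.0384]
tool_rot: [-0.156, 3.137, -0.001]
contact_force: [1.2, -1.3, -0.2]
opening: -0.0001
```

```bash
cat >> h.py <<'E'
def look(k,n='wrist'):
    im=ctrl.get_image(n)[:,:,::-1]
    cv2.imwrite(f'pics/{n}{k}.png',im)
E
python3 -c "
from h import *
plan(180,.017,.038,n=2); look(9)
"
```

```text
t 9.525 pos [ 0.4695 -0.0275  0.0384] psi -174.3 zax [ 0.001 -0.    -1.   ] F [ 1.15 -1.34 -0.22] op -0.0001 q [-0.22 -0.15  2.11 -0.    1.18 -1.89]
rel centre in tool (x,y): 0.0718 -0.0146 r 0.0733 bearing 197.2
shift cm [0.15 0.48 0.04] per row [0.07 0.24 0.02] turn [-0.     0.001  0.1  ] per row [-0.     0.001  0.05 ]
```

View pics/wrist9.png

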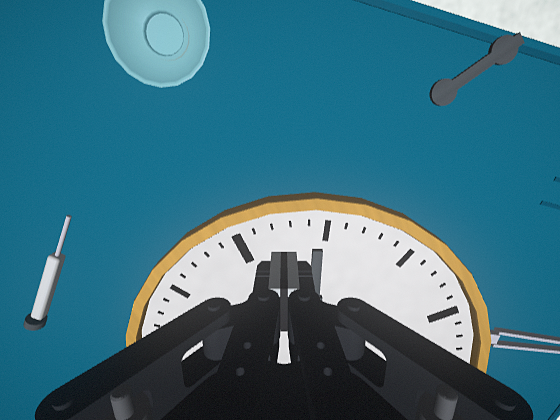

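Hand follows, lying along the finger at column 317. Continuing.

Call:
send_rows --series '[{"tx": 0.12,"ty": 0.7,"tz": 0,"wx": 0,"wy": 0,"wz": 0.1,"jaw": 1},{"tx": 0.12,"ty": 0.7,"tz": 0,"wx": 0,"wy": 0,"wz": 0.1,"jaw": 1},{"tx": 0.12,"ty": 0.7,"tz": 0,"wx": 0,"wy": 0,"wz": 0.1,"jaw": 1},{"tx": 0.12,"ty": 0.7,"tz": 0,"wx": 0,"wy": 0,"wz": 0.1,"jaw": 1},{"tx": 0.12,"ty": 0.7,"tz": 0,"wx": 0,"wy": 0,"wz": 0.1,"jaw": 1}]'

```text
t: 10.2
tool_pos: [0.467, 0.0082, 0.0385]
tool_rot: [0.642, 3.074, -0.001]
contact_force: [1.1, -0.5, 0.0]
opening: -0.0
```

```bash
python3 -c "
from h import *
plan(156,.017,.038,n=2)
"
```

```text
t 10.2 pos [0.467  0.0082 0.0385] psi 156.4 zax [ 0.001 -0.001 -1.   ] F [ 1.09 -0.53  0.04] op -0.0 q [-0.14 -0.16  2.12 -0.    1.18 -1.3 ]
rel centre in tool (x,y): 0.0721 -0.0161 r 0.0739 bearing 169.0
shift cm [ 0.   -0.04  0.05] per row [ 0.   -0.02  0.03] turn [-0.001  0.001  0.007] per row [-0.     0.001  0.004]
```

Call:
send_rows --series '[{"tx": 0.12,"ty": 0.7,"tz": 0,"wx": 0,"wy": 0,"wz": 0.1,"jaw": 1},{"tx": 0.12,"ty": 0.7,"tz": 0,"wx": 0,"wy": 0,"wz": 0.1,"jaw": 1},{"tx": 0.12,"ty": 0.7,"tz": 0,"wx": 0,"wy": 0,"wz": 0.1,"jaw": 1},{"tx": 0.12,"ty": 0.7,"tz": 0,"wx": 0,"wy": 0,"wz": 0.1,"jaw": 1},{"tx": 0.12,"ty": 0.7,"tz": 0,"wx": 0,"wy": 0,"wz": 0.1,"jaw": 1}]'

```text
t: 10.82
tool_pos: [0.4817, 0.0406, 0.0383]
tool_rot: [-1.395, -2.814, 0.003]
contact_force: [-1.1, -0.7, 0.6]
opening: -0.0
```

```bash
python3 -c "
from h import *
plan(126,.017,.038,n=2);look(10)
"
```

```text
t 10.825 pos [0.4817 0.0406 0.0383] psi 127.3 zax [-0.001 -0.001 -1.   ] F [-1.14 -0.7   0.63] op -0.0 q [-0.07 -0.12  2.08 -0.    1.18 -0.72]
rel centre in tool (x,y): 0.072 -0.0178 r 0.0742 bearing 141.2
shift cm [0.04 0.24 0.03] per row [0.02 0.12 0.02] turn [-0.002  0.     0.022] per row [-0.001  0.     0.011]
```

View pics/wrist10.png

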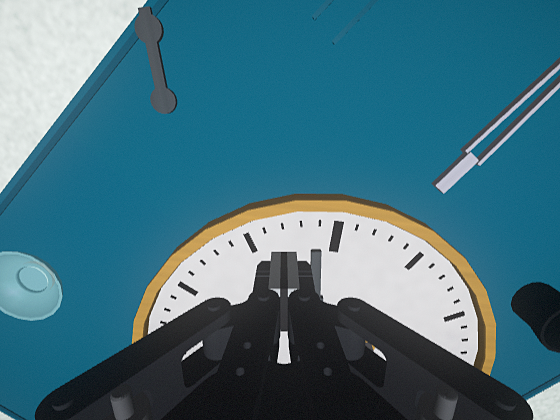

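Hand still along the finger, just short of six (bar at (337,235)). Continuing.

Call:
send_rows --series '[{"tx": 0.13,"ty": 0.73,"tz": 0,"wx": 0,"wy": 0,"wz": 0.1,"jaw": 1},{"tx": 0.13,"ty": 0.73,"tz": 0,"wx": 0,"wy": 0,"wz": 0.1,"jaw": 1},{"tx": 0.13,"ty": 0.73,"tz": 0,"wx": 0,"wy": 0,"wz": 0.1,"jaw": 1},{"tx": 0.13,"ty": 0.73,"tz": 0,"wx": 0,"wy": 0,"wz": 0.1,"jaw": 1},{"tx": 0.13,"ty": 0.73,"tz": 0,"wx": 0,"wy": 0,"wz": 0.1,"jaw": 1}]'

```text
t: 11.5
tool_pos: [0.5115, 0.0626, 0.0379]
tool_rot: [-2.052, -2.376, 0.005]
contact_force: [-0.7, 0.4, 0.8]
opening: -0.0001
```

```bash
python3 -c "
from h import *
plan(98,.017,.038,n=2)
"
```

```text
t 11.5 pos [0.5115 0.0626 0.0379] psi 98.4 zax [-0.003 -0.001 -1.   ] F [-0.7   0.36  0.81] op -0.0001 q [-0.02 -0.03  2.   -0.    1.18 -0.17]
rel centre in tool (x,y): 0.0718 -0.0178 r 0.074 bearing 112.3
shift cm [ 0.03  0.12 -0.01] per row [ 0.01  0.06 -0.  ] turn [-0.004  0.001  0.006] per row [-0.002  0.     0.003]
```

Call:
send_rows --series '[{"tx": 0.14,"ty": 0.74,"tz": -0.01,"wx": -0.003,"wy": 0,"wz": 0.1,"jaw": 1},{"tx": 0.13,"ty": 0.74,"tz": 0,"wx": 0,"wy": 0,"wz": 0.1,"jaw": 1},{"tx": 0.13,"ty": 0.74,"tz": 0,"wx": 0,"wy": 0,"wz": 0.1,"jaw": 1},{"tx": 0.13,"ty": 0.74,"tz": 0,"wx": 0,"wy": 0,"wz": 0.1,"jaw": 1},{"tx": 0.13,"ty": 0.74,"tz": 0,"wx": 0,"wy": 0,"wz": 0.1,"jaw": 1}]'

```text
t: 12.12
tool_pos: [0.5483, 0.0671, 0.0374]
tool_rot: [-2.579, -1.791, 0.004]
contact_force: [-0.1, -0.1, 0.9]
opening: -0.0002
```

```bash
python3 -c "
from h import *
plan(69,.017,.038,n=2);look(11)
"
```

```text
t 12.125 pos [0.5483 0.0671 0.0374] psi 69.6 zax [-0.004  0.    -1.   ] F [-0.06 -0.07  0.85] op -0.0002 q [-0.01  0.05  1.91  0.    1.18  0.34]
rel centre in tool (x,y): 0.0715 -0.0173 r 0.0736 bearing 83.1
shift cm [ 0.07  0.1  -0.06] per row [ 0.03  0.05 -0.03] turn [-0.003  0.001  0.01 ] per row [-0.002  0.001  0.005]
```

View pics/wrist11.png

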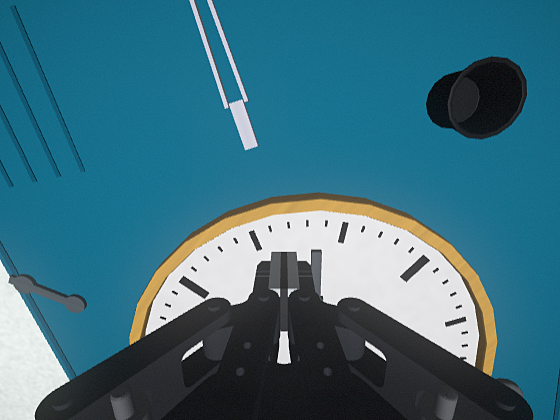

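Hand along the finger, just before eight ((343,232)). Going on.

Call:
send_rows --series '[{"tx": 0.15,"ty": 0.74,"tz": -0.03,"wx": -0.003,"wy": 0,"wz": 0.1,"jaw": 1},{"tx": 0.14,"ty": 0.74,"tz": -0.02,"wx": 0,"wy": 0,"wz": 0.1,"jaw": 1},{"tx": 0.14,"ty": 0.74,"tz": -0.02,"wx": 0,"wy": 0,"wz": 0.1,"jaw": 1},{"tx": 0.14,"ty": 0.74,"tz": -0.02,"wx": 0,"wy": 0,"wz": 0.1,"jaw": 1},{"tx": 0.14,"ty": 0.74,"tz": -0.02,"wx": 0,"wy": 0,"wz": 0.1,"jaw": 1}]'

```text
t: 12.8
tool_pos: [0.5828, 0.0533, 0.0377]
tool_rot: [-2.942, -1.098, 0.005]
contact_force: [-1.4, 0.4, 0.6]
opening: 0.0
```

```bash
python3 -c "
from h import *
plan(40,.017,.038,n=2)
"
```

```text
t 12.8 pos [0.5828 0.0533 0.0377] psi 40.9 zax [-0.003 -0.    -1.   ] F [-1.38  0.43  0.61] op 0.0 q [-0.04  0.13  1.83 -0.    1.18  0.82]
rel centre in tool (x,y): 0.0715 -0.0164 r 0.0734 bearing 53.8
shift cm [ 0.07  0.05 -0.03] per row [ 0.04  0.03 -0.02] turn [-0.002  0.003  0.016] per row [-0.001  0.001  0.008]
```

Call:
send_rows --series '[{"tx": 0.15,"ty": 0.72,"tz": -0.02,"wx": 0,"wy": 0,"wz": 0.1,"jaw": 1},{"tx": 0.14,"ty": 0.72,"tz": -0.01,"wx": 0,"wy": 0,"wz": 0.1,"jaw": 1},{"tx": 0.14,"ty": 0.72,"tz": -0.01,"wx": 0,"wy": 0,"wz": 0.1,"jaw": 1},{"tx": 0.14,"ty": 0.72,"tz": -0.01,"wx": 0,"wy": 0,"wz": 0.1,"jaw": 1},{"tx": 0.14,"ty": 0.72,"tz": -0.01,"wx": 0,"wy": 0,"wz": 0.1,"jaw": 1}]'

```text
t: 13.42
tool_pos: [0.6059, 0.0252, 0.0377]
tool_rot: [-3.121, -0.338, 0.009]
contact_force: [0.0, 0.6, 0.5]
opening: -0.0001
```

```bash
python3 -c "
from h import *
plan(10,.017,.038,n=2);look(12);look(12,'top')
"
```

```text
t 13.425 pos [0.6059 0.0252 0.0377] psi 12.4 zax [-0.006  0.002 -1.   ] F [0.01 0.59 0.52] op -0.0001 q [-0.08  0.18  1.78  0.    1.19  1.27]
rel centre in tool (x,y): 0.0715 -0.0162 r 0.0733 bearing 25.1
shift cm [ 0.11  0.22 -0.03] per row [ 0.06  0.11 -0.02] turn [-0.003  0.005  0.041] per row [-0.001  0.003  0.021]
```

View pics/wrist12.png

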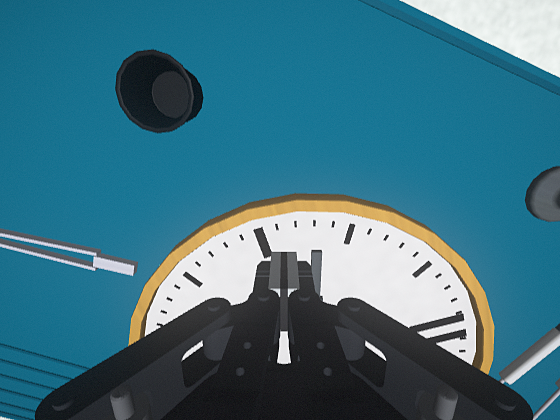

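Hand is between nine (262,242) and ten (348,233), with the double bar at (440,325). One more stretch, then I measure.

Call:
send_rows --series '[{"tx": 0.16,"ty": 0.72,"tz": -0.02,"wx": -0.002,"wy": 0.005,"wz": 0.1,"jaw": 1},{"tx": 0.14,"ty": 0.72,"tz": -0.01,"wx": 0,"wy": 0,"wz": 0.1,"jaw": 1},{"tx": 0.14,"ty": 0.72,"tz": -0.01,"wx": 0,"wy": 0,"wz": 0.1,"jaw": 1},{"tx": 0.14,"ty": 0.72,"tz": -0.01,"wx": 0,"wy": 0,"wz": 0.1,"jaw": 1},{"tx": 0.14,"ty": 0.72,"tz": -0.01,"wx": 0,"wy": 0,"wz": 0.1,"jaw": 1}]'

```text
t: 14.15
tool_pos: [0.6128, -0.0097, 0.0377]
tool_rot: [-3.11, 0.431, 0.002]
contact_force: [-0.1, 0.3, 0.2]
opening: -0.0001
```

```bash
python3 -c "
from h import *
plan(-17,.017,.038,n=2);look(13);cw=ctrl.camera_info('wrist')
np.savez('w13.npz',**cw)
im=cv2.imread('pics/wrist13.png');cv2.imwrite('pics/wrist13z.png',cv2.resize(im[180:330,240:440],None,fx=4,fy=4,interpolation=2))
"
```

```text
t 14.15 pos [ 0.6128 -0.0097  0.0377] psi -15.8 zax [-0.001  0.002 -1.   ] F [-0.13  0.26  0.21] op -0.0001 q [-0.14  0.19  1.77  0.    1.19  1.71]
rel centre in tool (x,y): 0.0716 -0.0163 r 0.0734 bearing 357.0
shift cm [ 0.07  0.08 -0.03] per row [ 0.04  0.04 -0.02] turn [-0.002  0.002  0.021] per row [-0.001  0.001  0.011]
```

View pics/wrist13z.png

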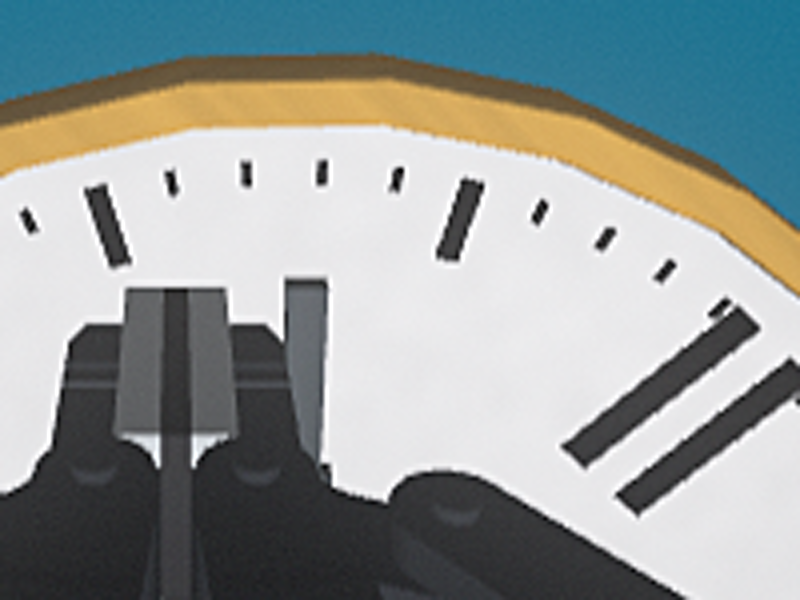

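```bash
python3 -c "
from h import *
ci=np.load('w13.npz')
deg=lambda v:np.degrees(np.arctan2(v[1],v[0]))
f=lambda p,z:ray(ci,(240+p[0]/4,180+p[1]/4),z)[:2]-C
for n,p,z in(('tip',(307,279),.072),('tip bot',(306,290),.071),('10',(108,226),.055),('11',(461,220),.055),('12in',(601,482),.055),('12out',(769,338),.055)):
  v=f(p,z);print(n,v.round(4),np.hypot(*v).round(4),deg(v).round(2))
"
```

```text
tip [ 0.0846 -0.0252] 0.0882 -16.58
tip bot [ 0.0826 -0.0247] 0.0862 -16.63
10 [ 0.091  -0.0005] 0.091 -0.29
11 [ 0.0786 -0.0473] 0.0917 -31.04
12in [ 0.031  -0.0589] 0.0666 -62.23
12out [ 0.0486 -0.0858] 0.0986 -60.45
```

Wrist rays put the hand at −16.6° and ten at −0.3°, so the joint reads about 316° with roughly 43–44° left. I go 28° more, then slow down.

Call:
send_rows --series '[{"tx": 0.16,"ty": 0.72,"tz": -0.02,"wx": 0,"wy": 0.002,"wz": 0.1,"jaw": 1},{"tx": 0.14,"ty": 0.72,"tz": -0.01,"wx": 0,"wy": 0,"wz": 0.1,"jaw": 1},{"tx": 0.14,"ty": 0.72,"tz": -0.01,"wx": 0,"wy": 0,"wz": 0.1,"jaw": 1},{"tx": 0.14,"ty": 0.72,"tz": -0.01,"wx": 0,"wy": 0,"wz": 0.1,"jaw": 1},{"tx": 0.12,"ty": 0.6,"tz": -0.01,"wx": 0,"wy": 0,"wz": 0.08,"jaw": 1}]'

```text
t: 14.82
tool_pos: [0.6026, -0.0433, 0.0379]
tool_rot: [-2.922, 1.148, -0.0]
contact_force: [1.0, 0.6, -0.2]
opening: -0.0001
```

```bash
python3 -c "
from h import *
plan(-44,.017,.038,n=2);look(14);cw=ctrl.camera_info('wrist')
np.savez('w14.npz',**cw)
im=cv2.imread('pics/wrist14.png');cv2.imwrite('pics/wrist14z.png',cv2.resize(im[180:330,240:440],None,fx=4,fy=4,interpolation=2))
"
```

```text
t 14.825 pos [ 0.6026 -0.0433  0.0379] psi -42.9 zax [ 0.001  0.002 -1.   ] F [ 1.01  0.58 -0.24] op -0.0001 q [-0.2   0.17  1.79  0.    1.18  2.12]
rel centre in tool (x,y): 0.0717 -0.0156 r 0.0733 bearing 329.4
shift cm [ 0.06 -0.   -0.01] per row [ 0.03 -0.   -0.  ] turn [-0.002  0.001  0.019] per row [-0.001  0.     0.01 ]
```

View pics/wrist14z.png

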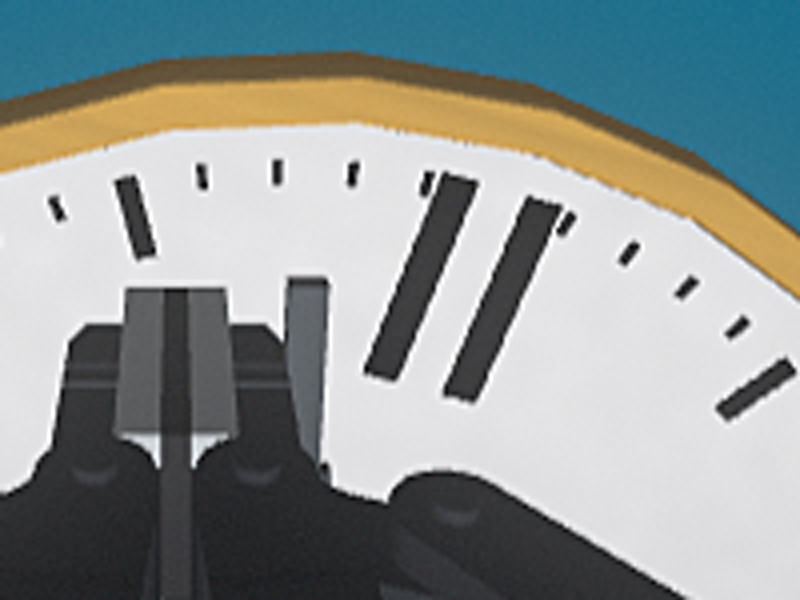

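```bash
cat > m.py <<'E'
from h import *
def meas(k,pts):
    ci=np.load(k); deg=lambda v:np.degrees(np.arctan2(v[1],v[0]))
    for n,p,z in pts:
        v=ray(ci,(240+p[0]/4,180+p[1]/4),z)[:2]-C;print(n,np.hypot(*v).round(4),deg(v).round(2))
E
python3 -c "
from m import *
meas('w14.npz',[('tip',(308,279),.072),('11',(136,218),.055),('12in',(423,382),.055),('12out',(502,191),.055),('1',(757,389),.055)])"
```

```text
tip 0.0882 -44.04
11 0.091 -30.16
12in 0.0664 -61.4
12out 0.0974 -60.71
1 0.0929 -91.23
```

Hand at −44.0°, twelve at about −60.7°: roughly 16.5° left. I move 12° in smaller rows.

Call:
send_rows --series '[{"tx": 0.12,"ty": 0.5,"tz": 0,"wx": 0,"wy": 0,"wz": 0.07,"jaw": 1},{"tx": 0.1,"ty": 0.5,"tz": 0,"wx": 0,"wy": 0,"wz": 0.07,"jaw": 1},{"tx": 0.1,"ty": 0.4,"tz": 0,"wx": 0,"wy": 0,"wz": 0.06,"jaw": 1},{"tx": 0,"ty": 0,"tz": 0,"wx": 0,"wy": 0,"wz": 0,"jaw": 1}]'

```text
t: 15.38
tool_pos: [0.5939, -0.0546, 0.0378]
tool_rot: [-2.8, 1.418, 0.001]
contact_force: [0.5, -0.1, -0.1]
opening: 0.0004
```

```bash
python3 -c "
from h import *
plan(-60.5,.017,.038,n=2);look(15);cw=ctrl.camera_info('wrist')
np.savez('w15.npz',**cw)
im=cv2.imread('pics/wrist15.png');cv2.imwrite('pics/wrist15z.png',cv2.resize(im[180:330,240:440],None,fx=4,fy=4,interpolation=2))
"
```

```text
t 15.375 pos [ 0.5939 -0.0546  0.0378] psi -53.7 zax [ 0.001  0.003 -1.   ] F [ 0.49 -0.08 -0.06] op 0.0004 q [-0.22  0.15  1.81  0.    1.18  2.29]
rel centre in tool (x,y): 0.0714 -0.015 r 0.073 bearing 318.1
shift cm [ 0.21  0.66 -0.02] per row [ 0.1   0.33 -0.01] turn [-0.002  0.002  0.119] per row [-0.001  0.001  0.059]
```

View pics/wrist15z.png

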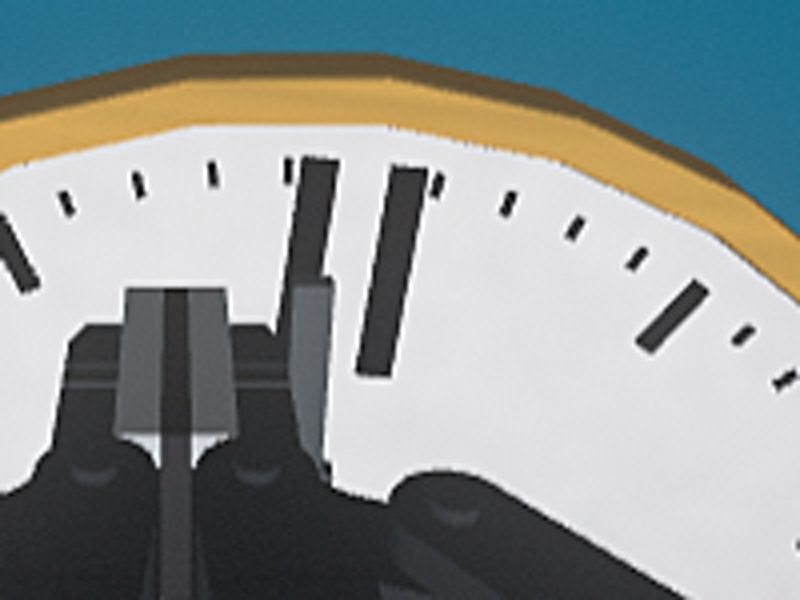

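```bash
python3 -c "
from m import *
meas('w15.npz',[('tip',(313,279),.072),('12in',(340,368),.055),('12out',(365,161),.055),('1',(672,316),.055)])"
```

```text
tip 0.0879 -55.1
12in 0.0656 -61.41
12out 0.0975 -59.99
1 0.092 -90.66
```

About 5° left. Two small rows.

Call:
send_rows --series '[{"tx": 0.08,"ty": 0.28,"tz": 0,"wx": 0,"wy": 0,"wz": 0.04,"jaw": 1},{"tx": 0.07,"ty": 0.26,"tz": 0,"wx": 0,"wy": 0,"wz": 0.04,"jaw": 1},{"tx": 0,"ty": 0,"tz": 0,"wx": 0,"wy": 0,"wz": 0,"jaw": 1}]'

```text
t: 15.8
tool_pos: [0.5903, -0.0585, 0.0379]
tool_rot: [-2.74, 1.53, 0.001]
contact_force: [-0.0, 0.1, -0.3]
opening: -0.0003
```

```bash
python3 -c "
from h import *
plan(-60.5,.017,.038,n=2);look(16);cw=ctrl.camera_info('wrist')
np.savez('w16.npz',**cw)
im=cv2.imread('pics/wrist16.png');cv2.imwrite('pics/wrist16z.png',cv2.resize(im[180:330,240:440],None,fx=4,fy=4,interpolation=2))
"
```

```text
t 15.8 pos [ 0.5903 -0.0585  0.0379] psi -58.4 zax [ 0.001  0.003 -1.   ] F [-0.05  0.13 -0.31] op -0.0003 q [-0.23  0.14  1.82  0.    1.18  2.36]
rel centre in tool (x,y): 0.0715 -0.0156 r 0.0732 bearing 314.0
shift cm [ 0.11  0.14 -0.01] per row [ 0.06  0.07 -0.01] turn [-0.003  0.002  0.037] per row [-0.001  0.001  0.019]
```

View pics/wrist16z.png

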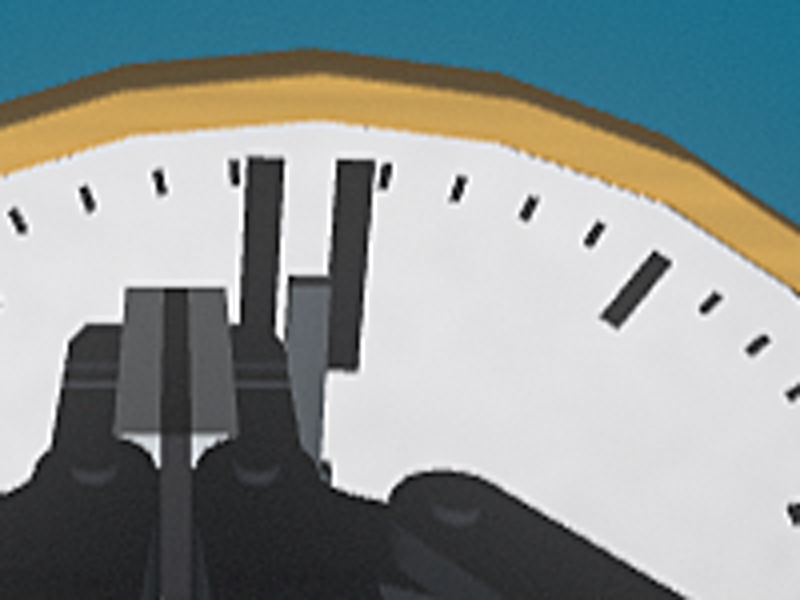

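```bash
python3 -c "
from m import *
meas('w16.npz',[('tip',(309,279),.072),('12at82',(306,265),.055),('12out',(311,158),.055),('1',(636,289),.055)])"
```

```text
tip 0.0879 -59.03
12at82 0.0814 -60.25
12out 0.0974 -59.98
1 0.092 -90.6
```

Hand is 0.6–1.2° short of twelve, well within the 4.6° tolerance. Backing straight off, then up.

Call:
send_rows --series '[{"tx": 0,"ty": -0.5,"tz": 0,"wx": 0,"wy": 0,"wz": 0,"jaw": 1},{"tx": 0,"ty": -0.8,"tz": 0,"wx": 0,"wy": 0,"wz": 0,"jaw": 1},{"tx": 0,"ty": -0.5,"tz": -1.0,"wx": 0,"wy": 0,"wz": 0,"jaw": 1},{"tx": 0,"ty": 0,"tz": -3.0,"wx": 0,"wy": 0,"wz": 0,"jaw": 1},{"tx": 0,"ty": 0,"tz": -3.0,"wx": 0,"wy": 0,"wz": 0,"jaw": 1}]'

```text
t: 16.48
tool_pos: [0.6054, -0.0477, 0.1076]
tool_rot: [-2.743, 1.529, 0.009]
contact_force: [0.3, -0.3, -0.2]
opening: 0.0
```

Call:
send_rows --series '[{"tx": -3.0,"ty": 0,"tz": -4.0,"wx": 0,"wy": 0,"wz": 0,"jaw": 1},{"tx": -4.0,"ty": -3,"tz": -3.0,"wx": 0,"wy": 0,"wz": 0,"jaw": 1},{"tx": -4.0,"ty": -3,"tz": 0,"wx": 0,"wy": 0,"wz": 0,"jaw": 1},{"tx": -3.0,"ty": -3,"tz": 0,"wx": 0,"wy": 0,"wz": 0,"jaw": 1},{"tx": 0,"ty": 0,"tz": -0.05,"wx": 0,"wy": 0,"wz": 0,"jaw": 1}]'

```text
t: 17.1
tool_pos: [0.6135, 0.1237, 0.1913]
tool_rot: [-2.736, 1.526, -0.01]
contact_force: [-0.1, -0.3, 0.3]
opening: -0.0
```

```bash
python3 -c "
from h import *
stat();look(17);look(17,'top');look(17,'scene')
im=cv2.imread('pics/top17.png');cv2.imwrite('pics/top17z.png',cv2.resize(im[110:300,160:380],None,fx=3.1,fy=3.1,interpolation=2))
im=cv2.imread('pics/scene17.png');cv2.imwrite('pics/scene17z.png',cv2.resize(im[150:280,250:390],None,fx=4.5,fy=4.5,interpolation=2))
"
```

```text
t 17.1 pos [0.6135 0.1237 0.1913] psi -58.3 zax [ 0.01   0.004 -1.   ] F [-0.07 -0.29  0.31] op -0.0 q [0.08 0.06 1.64 0.   1.44 2.67]
rel centre in tool (x,y): -0.0714 -0.131 r 0.1492 bearing 60.3
```

View pics/top17z.png

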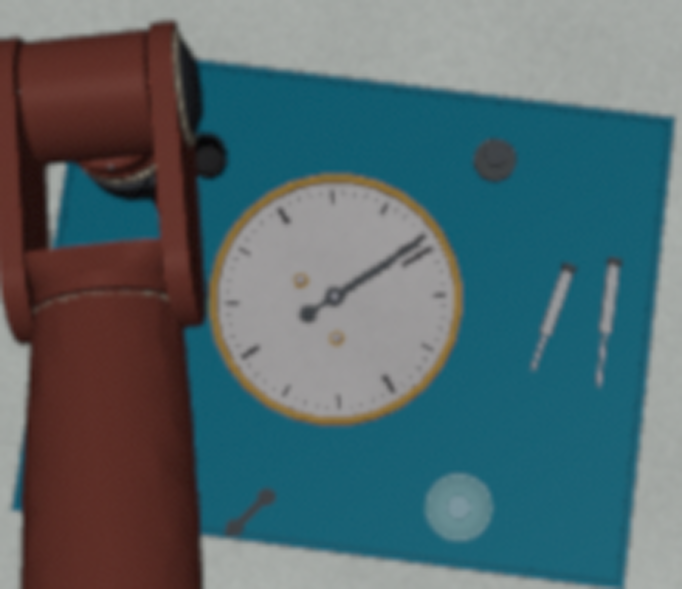

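View pics/scene17z.png

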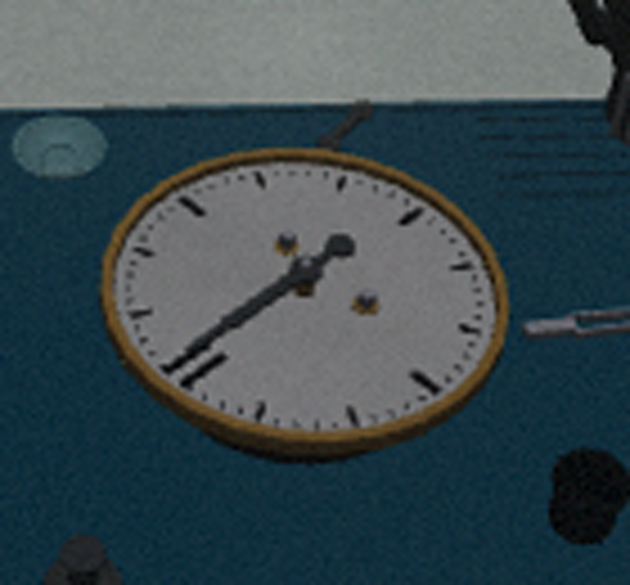

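View pics/wrist17.png

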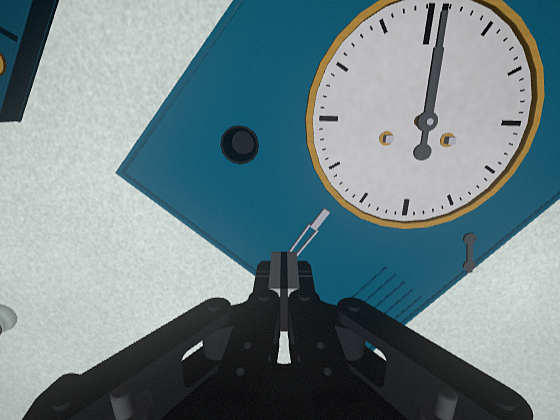

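```bash
python3 -c "
from h import *
deg=lambda v:np.degrees(np.arctan2(v[1],v[0]))
ci=ctrl.camera_info('top')
f=lambda p,z:ray(ci,(160+p[0]/3.1,110+p[1]/3.1),z)[:2]
h=f((335,297),.075);t=f((309,315),.071);m=f((400,253),.071)
print('hub',h,'tail->mid',deg(m-t),'hub->mid',deg(m-h))
for n,p,hh in(('10',(332,197),60),('9',(285,215),90),('7',(233,303),150),('6',(250,352),180),('4',(338,402),240-360+360-0),('3',(389,384),-90),('1',(440,295),-30)):
  print(n,deg(f(p,.055)-C).round(2))
cv=cv2.imread('pics/top17.png');hsv=cv2.cvtColor(cv,cv2.COLOR_BGR2HSV)
k=((hsv[...,0]<32)&(hsv[...,0]>8)&(hsv[...,1]>90)&(hsv[...,2]>80)).astype(np.uint8);k[:155]=0;k[260:]=0;k[:,:224]=0;k[:,320:]=0
ys,xs=np.nonzero(k);P=np.array([ray(ci,p[0],.061)[:2] for p in cv2.convexHull(np.c_[xs,ys].astype(np.float32))],np.float32);print('bezel',cv2.minEnclosingCircle(P),cv2.fitEllipse(P))
cw=ctrl.camera_info('wrist');g=lambda p,z:ray(cw,p,z)[:2]
a=g((427,121),.075);b=g((422,152),.071);c=g((436,62),.071);tp=g((445,6),.071)
print('wrist hub',a,'tail->tip',deg(tp-b),'mid',deg(c-b),'tip from C',np.hypot(*(tp-C)),deg(tp-C))
for n,p in(('9',(328,118)),('3',(511,123)),('6',(405,207))): print(n,deg(g(p,.055)-C),g(p,.055))
print('3-9',deg(g((511,123),.055)-g((328,118),.055)))
im=cv2.imread('pics/wrist17.png');cv2.imwrite('pics/wrist17z.png',cv2.resize(im[0:170,340:520],None,fx=3.5,fy=3.5,interpolation=2))
"
```

```text
hub [ 0.53713703 -0.0073005 ] tail->mid -57.187920266494636 hub->mid -56.88207302129135
10 -0.0
9 29.21
7 91.29
6 121.33
4 -179.53
3 -149.55
1 -90.43
bezel ((0.5390865206718445, -0.0057261111214756966), 0.11089703440666199) ((0.5391640663146973, -0.005898265168070793), (0.22047895193099976, 0.22123001515865326), 101.80388641357422)
wrist hub [ 0.53928178 -0.00874823] tail->tip -58.911159098023006 mid -58.79735242336667 tip from C 0.09368719577169386 -60.98735665364858
9 28.646022446096293 [0.61523156 0.03546913]
3 -148.67752375598218 [ 0.45988013 -0.05435243]
6 122.27845495102765 [0.49279311 0.06804454]
3-9 -149.9642264276843
```

View pics/wrist17z.png

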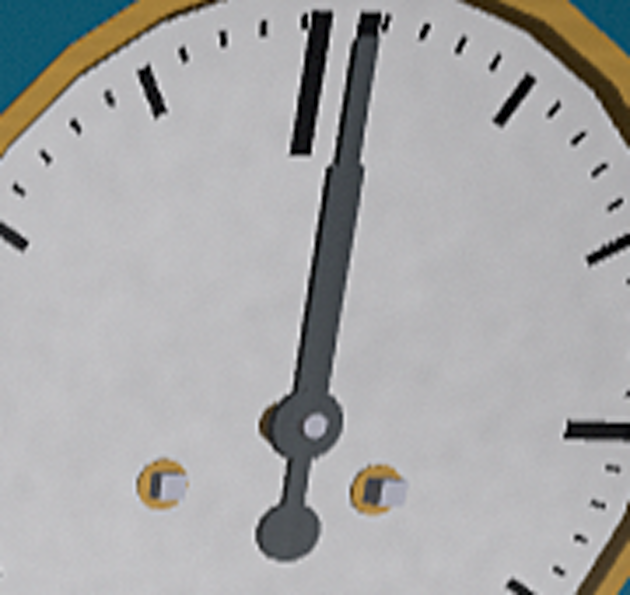

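```bash
python3 -c "
from h import *
deg=lambda v:np.degrees(np.arctan2(v[1],v[0]))
cw=ctrl.camera_info('wrist');g=lambda p,z:ray(cw,(340+p[0]/3.5,p[1]/3.5),z)[:2]
tl=g((288,531),.072);tp=g((366,38),.072);st=g((345,168),.072)
print(np.hypot(*(tp-tl)),deg(tp-tl),deg(st-tl))
print('bar',deg(g((321,12),.055)-g((301,154),.055)))
o=g((152,91),.055);i=g((514,100),.055);print('11->1 perp', deg(i-o)+90, '9-3 ', deg(ray(cw,(511,123),.055)[:2]-ray(cw,(328,118),.055)[:2])+90)
"
```

```text
0.11584707661455115 -58.935324023088036 -58.86684750058201
bar -58.64989767087935
11->1 perp -59.833628349016635 9-3  -59.96422642768431
```

Hand direction is −58.9° and twelve −59.6° to −60°, so about 1° short. The clock hasn't moved and the arm is clear. Handing in.

```bash
python3 -c "
from h import *
print(ctrl.finish_job())"
```

```text
the job is handed in; nothing more can be done
None
```

The minute hand now points at twelve, and I handed the job in at about 17 s of the 54 s. I pushed it clockwise from about 91° (three o'clock) with the closed fingertips, then backed off and lifted clear.

**First pass missed:** the closed fingertips are about 27 mm behind the reported tool point, where I expected them 11 mm ahead. My first pass therefore went over the hand without touching it. I measured the real tip height from two camera views, went back behind the hand and lowered beside it. The rest of the push tracked well, with force readings of about 2 N or less, not far above the sensor noise.

**Last checks:**
- **Hand:** the wrist views put it 0.3–1.2° short of twelve. One coarser top-view reading said about 2.5° short. All are inside the 4.6° limit.
- **Clock:** the bezel is in the same place in the top view as at the start.
- **Tools:** those I could see in the last pictures looked undisturbed, but I checked them by eye only.
- **Contact:** the gripper was well clear of everything, with no contact force beyond noise.

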